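# Lay up a shingled cell string on the sloped board

### The arm

A 6-joint arm with a two-finger parallel gripper is mounted at the origin on a cart in front of the work surface, level with it; the furniture and walls round the work are solid. World frame = base frame: x ahead of the robot, y to its left, z up, the work surface at z = 0. Lengths are in m, angles in degrees, forces in N, time in s.
With the tool pointing down it reaches from about 0.25 to 0.725 m from the base axis. Payload 4 kg.
Tool frame: the origin (TCP) lies on the centre line of the jaws, within the pads' length; the fingertips stand 14 mm ahead of it and the grasp point (between the pads) lies 5 mm behind it; z points along the fingers, y is the line along which they close (so a half turn about z gives the same grasp; the last joint's range is limited). The gripper opens to 85 mm and grips with 20 to 120 N. Pads are 22 mm wide; open, the fingers measure 114 mm over their backs; the gripper's body (76 mm by 85 mm) begins 54 mm behind the grasp point. The pads swing forward as they close: fully open they stand 13 mm farther back than shut.
Start: joints at [-67.437, 13.785, 0.286, 76.501, 0, 90], TCP at [0.192, -0.462, 0.245] pointing down, gripper open.
Joint ranges: [-155.79, 155.79], [-60.16, 107.12], [-62.33, 73.08], [-114, 123.19], [-81.49, 82.49], [-180, 180]. Speed limits (degrees/s): [159.86, 159.86, 180, 180, 180, 180].

### API

Orientations are given as [roll, pitch, yaw] about the fixed x, y, z axes, in that order (R = Rz(yaw) Ry(pitch) Rx(roll)).
In Python, from bench import status, viewer, finish_job, search_frame gives the robot as it stands.
- The arm moves only by the tool send_rows, never from a script. Its argument "deltas" is a list that holds one entry, the list of rows, each a list of 6 numbers: the shift along the tool's x, y, z as a fraction of full scale, then the turn, a rotation vector about the tool's x, y, z as a fraction of full scale. In form: [[[tx, ty, tz, ax, ay, az], ...]]. A call has 1 to 12 rows; each row shifts and turns the commanded pose from where the row before left it, along the tool's axes as they then stand; what a row does not reach is not made up. Full scale, the value 1, is 0.2 m for a shift and 45 degrees for a turn. A row lasts 1/12 s, in which the tool goes at most 41.7 mm and 7.16 degrees, less where a joint would pass 70% of its speed; a pose out of reach is approached as far as the arm can. A call with a number of a shift or a turn outside -1 to 1 is refused whole. A call with a gripper value outside its range is refused whole. "jaw" is the finger opening in mm, from 0 to 85.4, set as the call begins (left out, the last holds). The fingers move at their own pace and stop on an object; "newtons" is the grip in N (left out, the last holds). Time passes only in rows, so rows that do not move let the fingers close. It gives the time, the measured TCP pose, the force, the opening and the grip force at its end, in the units of the state.
- status.get_obs(): the state, without advancing time (a new reading comes with each control period).
- viewer.snapshot(name): name is "scene" or "top" or "wrist"; returns a dict with "image" (420x560x3 uint8, red, green, blue), "camera_matrix" (3x3 intrinsics, pixels), "R" (3x3) and "t" (3): a world point X has camera coordinates R X + t. Camera axes: x right, y down, z forward; pixel columns grow to the right and rows downward; lengths in m; the calibration is good to about 2 mm. A picture is of the moment at which its call begins. There is no depth.
- finish_job(): hands the job in; it is judged then, once.
Trained networks look in the newest picture that a camera, given by its name, has taken for a name from the list of things; names that differ only in an ending like _2 or _b are one class to them, and where a whole thing is asked for, a point or a joint stands for the part that bears it (a point fixed in the world has none). Each returns a list of dicts, best first, with "confidence" (0 to 1); they miss things now and then, are a little off and sometimes report something else, mostly with a low value. They report only what shows in the picture. A call takes as long as a camera call.
- search_frame(name, camera): "point" ([row, column] in pixels, amid what is visible of it).
The state is a dict: "clock": time; "joints": joint angles; "joint_vel": joint speeds; "joint_torque": joint torques, N m; "eef_pos": TCP position; "eef_rot": TCP orientation; "wrist_force": force on the tool from outside, world axes, zero at the start; "moment": the same for the moment, N m; "opening": finger opening in m; "grasp_force": force on a finger pad.
Only numpy, scipy, OpenCV 4.12 (cv2) and the standard library are available. Lean on these libraries where they do the work, as an engineer would, in place of code of your own. Each camera call takes 0.05 s, during which the arm holds its last target. There are 200 camera calls.

### The job

Turn the black knob on the sloped board until its white pointer meets the white index line, which brings the starter bar to the first-course mark, then turn the ring under it clockwise until it stops tight so the bar cannot creep. Then lay all the dark cell strips on the board like roof slates, across the slope between the rails and from the starter bar upwards without a gap, each lower edge lying along the upper silver line of the strip below and level with the ticks on the rails (for the first strip, up against the two pins). Finally set the metal carrier block squarely on the middle of the topmost strip, its long side along the strip, to hold the string down, and leave everything else where it is.

Things in the scene. Friction and masses are not known exactly. Their poses are not given: they have to be found in the camera images.
- setting_knob (a joint): Black fluted knob, 36 mm across, 26 mm tall, at the board's right side, axis square to the deck. Value in rad, growing clockwise seen from above; 0 = its white pointer line meets the white index line on the front of the housing (the setting). Starts 0.5 to 1.2 rad anticlockwise of it. Stays where it is left (friction about 0.12 N m); moves the starter bar up the deck by 10 mm per rad.
- knob_mid (a point): Middle of the setting knob, on its axis, half-way up its 26 mm height, 22 mm above ring_mid. z = the axis, pointing out of the deck; turns with the knob.
- lock_ring (a joint): Knurled aluminium lock ring, 58 mm across, 14 mm tall, directly below the knob on the same axis. Value in rad, growing clockwise seen from above; 1.2 = tight (end stop, its black line meets the index line). Starts loose at 0 to 0.25. Friction 0.06 N m; turns independently of the knob.
- ring_mid (a point): Middle of the lock ring, on its axis, half-way up; z = the axis, pointing out of the deck; turns with the ring. Below the ring is the flat top of the drive housing (70 x 62 mm), 9.5 mm below ring_mid; the knob's lower face is 9 mm above ring_mid, its top 35 mm above.
- board: Sloped lay-up board, fixed: grey deck 122 mm wide, 200 mm long, rising at 22 degrees away from the robot. Origin on the bench under its middle; x = level, the way the deck climbs, y = across to the left, z up. Side rails 10 mm tall, 106 mm apart inside, with black ticks at the courses' lower edges. Knob and ring on its right side (-y), 97 mm from the middle line.
- course_1 (a point): Where the middle of the strip of course 1 (1 = lowest) belongs; x = up the slope in the plane of the laid strip, y = across to the left, z = square out of it. Lower 13 mm rest on the starter bar, upper edge on the deck, so it lies 11.2 degrees flatter than the deck. With the knob set, two 6 mm pins, 34 mm left and right of the middle, as tall as the strip's top, stand 1.5 mm below its lower edge.
- course_2 (a point): Where the middle of the strip of course 2 (1 = lowest) belongs; x = up the slope in the plane of the laid strip, y = across to the left, z = square out of it. 31 mm along the deck from course 1, on whose strip it laps 13 mm; upper edge on the deck, same tilt.
- course_3 (a point): Where the middle of the strip of course 3 (1 = lowest) belongs; x = up the slope in the plane of the laid strip, y = across to the left, z = square out of it. 31 mm along the deck from course 2, on whose strip it laps 13 mm; upper edge on the deck, same tilt.
- course_4 (a point): Where the middle of the strip of course 4 (1 = lowest) belongs; x = up the slope in the plane of the laid strip, y = across to the left, z = square out of it. 31 mm along the deck from course 3, on whose strip it laps 13 mm; upper edge on the deck, same tilt.
- course_5 (a point): Where the middle of the strip of course 5 (1 = lowest) belongs; x = up the slope in the plane of the laid strip, y = across to the left, z = square out of it. 31 mm along the deck from course 4, on whose strip it laps 13 mm; upper edge on the deck, same tilt.
- strip_1_mid (a point): Middle of a dark glass-backed cell strip, 44 (x) by 90 (y) by 6 mm (z), 50 g, lying on the bench at the start. All are alike, and the same either way round and either way up; each face has a thin silver line 13 mm in from each long edge. 3 to 5 strips are present; absent ones give None.
- strip_2_mid (a point): Middle of a dark glass-backed cell strip, 44 (x) by 90 (y) by 6 mm (z), 50 g, lying on the bench at the start. All are alike, and the same either way round and either way up; each face has a thin silver line 13 mm in from each long edge. 3 to 5 strips are present; absent ones give None.
- strip_3_mid (a point): Middle of a dark glass-backed cell strip, 44 (x) by 90 (y) by 6 mm (z), 50 g, lying on the bench at the start. All are alike, and the same either way round and either way up; each face has a thin silver line 13 mm in from each long edge. 3 to 5 strips are present; absent ones give None.
- strip_4_mid (a point): Middle of a dark glass-backed cell strip, 44 (x) by 90 (y) by 6 mm (z), 50 g, lying on the bench at the start. All are alike, and the same either way round and either way up; each face has a thin silver line 13 mm in from each long edge. 3 to 5 strips are present; absent ones give None.
- strip_5_mid (a point): Middle of a dark glass-backed cell strip, 44 (x) by 90 (y) by 6 mm (z), 50 g, lying on the bench at the start. All are alike, and the same either way round and either way up; each face has a thin silver line 13 mm in from each long edge. 3 to 5 strips are present; absent ones give None.
- ballast_mid (a point): Middle of the machined metal carrier block, solid part 40 (x) by 64 (y) by 16 mm (z), about 0.14 kg, small pins on top rise 5 mm more; this point is 8 mm above its underside, z up.
- wash_bottle: White wash bottle with a red bent spout, 163 mm tall, standing at the far left; leave alone.
- driver: Thin screwdriver with a blue handle, 146 mm, lying in front of the big tester, which is solid: base from x = 0.41 m on at y = 0.24 to 0.60, eyepieces above x = 0.37 to 0.46, y = 0.34 to 0.46 from 0.42 m up; leave alone.
- usb_stick: Black memory stick, 48 mm, lying to the right of the strips; leave alone.
- tape_roll: Roll of amber tape, 73 mm across, lying flat behind the board; leave alone.
- loupe: Black loupe, 40 mm, standing behind the fixed joystick console (x = 0.48 to 0.66 m, y = 0.06 to 0.18, 116 mm tall); leave alone.

How it is judged:
By the outcome, as a careful person would: the job done as asked, in the order asked, and still so for the second after the job is handed in, with the robot touching nothing.
Of strip_1, strip_2, strip_3, strip_4, strip_5 only 3 to 5 are there at a start; the rules pass over those that are not, and their reading is None.
At some moment in a run one of ballast may be knocked a few centimetres aside while the robot is not near it.
Once in a run the grip may slacken for a moment while it holds something.
It also fails if it takes over 210 s, if anything falls off the work surface, if the arm or the gripper's body presses on something with over 40 N, if the wrist force passes 120 N, or if a joint passes its speed limit or range.

## Working session

There is one attempt and no reset: what is moved stays moved. The work goes in short steps, Python scripts to look and compute and a tool call to move; the robot and the scene stay as the last step left them, time stands still between calls to the robot, and variables do not carry over. Pictures are saved under pics/ and viewed, at most 14 in all, crops included, and the job is handed in when it is done.

Besides the shell and the picture viewer there is one more tool, called after "Emit:" by a JSON object that holds its "api" and its "payload", one argument or row to a line. send_rows: Moves the arm, as the interface text tells. Shift numbers are shares of 0.2 m and turn numbers shares of 45 degrees, none past 1 either way. Its arguments: {"type":"object","properties":{"deltas":{"type":"array","items":{"type":"array","items":{"type":"array","items":{"type":"number","minimum":-1,"maximum":1}}}},"jaw":{"type":"number"},"newtons":{"type":"number"}},"required":["deltas"]}

```bash
ls; mkdir -p pics; cat > h.py <<'E'
import numpy as np, cv2
from bench import status, viewer, finish_job, search_frame
from scipy.spatial.transform import Rotation as Rn
def snap(n,f=None):
    s=viewer.snapshot(n)
    if f: cv2.imwrite(f'pics/{f}.png',s['image'][:,:,::-1])
    return s
def proj(s,X):
    X=np.atleast_2d(X); c=X@np.array(s['R']).T+np.array(s['t']); p=c@np.array(s['camera_matrix']).T
    return p[:,:2]/p[:,2:]   # col,row
def ray(s,col,row,z):
    R=np.array(s['R']);t=np.array(s['t']);d=R.T@np.linalg.solve(s['camera_matrix'],[col,row,1]);o=-R.T@t
    return o+d*(z-o[2])/d[2]
E
python3 - <<'E'
from h import *
print(status.get_obs())
for n in ['scene','top']:
    s=snap(n,n+'0'); print(n,(-np.array(s['R']).T@s['t']).round(3), np.array(s['R']).round(2).tolist(), np.array(s['camera_matrix']).round(0).tolist())
    for o in ['strip_1_mid','setting_knob','lock_ring','board','ballast_mid','usb_stick']:
        for d in search_frame(o,n)[:7]: 
            p=d['point']; print(o,np.round(p,1),round(d['confidence'],2),ray(s,p[1],p[0],0.006).round(3))
E
```

```text
pics
{'clock': 0.0, 'joints': array([-6.74391234e+01,  1.38329458e+01,  2.12199817e-01,  7.65042710e+01,
        1.58032241e-04,  8.99982524e+01]), 'joint_vel': array([-0.06593493, -0.08045934,  0.01622917,  0.02865291,  0.08823222,
        0.20086882]), 'joint_torque': array([ 5.74224596e-04, -3.72320473e+01,  2.52405238e+01,  1.68755284e-02,
        3.82829785e-05,  7.00160484e-06]), 'eef_pos': array([ 0.19159029, -0.46115134,  0.24439637]), 'eef_rot': array([-1.79874983e+02, -1.61845158e-04,  2.25626239e+01]), 'wrist_force': array([0.10440997, 0.71033235, 0.22761441]), 'moment': array([-0.01112766, -0.03551845,  0.02226566]), 'grasp_force': 0.0, 'opening': 0.0856689899259078}
scene [-0.027  0.965  1.222] [[-0.79, -0.61, -0.0], [-0.46, 0.6, -0.65], [0.4, -0.51, -0.76]] [[476.0, 0.0, 286.0], [0.0, 476.0, 201.0], [0.0, 0.0, 1.0]]
strip_1_mid [220.2 333.4] 0.74 [0.436 0.114 0.006]
setting_knob [153.4 318.8] 0.64 [ 0.653 -0.112  0.006]
lock_ring [149.4 342.4] 0.43 [ 0.596 -0.183  0.006]
lock_ring [223.  333.4] 0.19 [0.429 0.124 0.006]
board [154.3 319.2] 0.75 [ 0.649 -0.109  0.006]
ballast_mid [140.2 329.4] 0.55 [ 0.663 -0.195  0.006]
ballast_mid [181.5 373.8] 0.48 [ 0.42  -0.114  0.006]
usb_stick [150.6 342.8] 0.45 [ 0.591 -0.179  0.006]
top [0.374 0.189 1.119] [[-0.02, -1.0, -0.02], [-0.98, 0.03, -0.17], [0.17, 0.02, -0.98]] [[387.0, 0.0, 278.0], [0.0, 387.0, 210.0], [0.0, 0.0, 1.0]]
strip_1_mid [262.9 312.3] 0.62 [0.416 0.118 0.006]
setting_knob [208.4 410.4] 0.56 [ 0.566 -0.171  0.006]
setting_knob [259.3 399.2] 0.32 [ 0.42  -0.128  0.006]
lock_ring [202.8 403.1] 0.52 [ 0.583 -0.152  0.006]
board [190.8 374.1] 0.74 [ 0.621 -0.07   0.006]
board [250.2 121.1] 0.28 [0.465 0.669 0.006]
ballast_mid [201.7 405.4] 0.72 [ 0.586 -0.159  0.006]
ballast_mid [261.2 399.6] 0.53 [ 0.415 -0.129  0.006]
```

```bash
python3 - <<'E'
import cv2,numpy as np
a=cv2.imread('pics/top0.png'); b=cv2.imread('pics/scene0.png')
cv2.imwrite('pics/t1.png',cv2.resize(a[140:340,250:510],None,fx=3,fy=3,interpolation=cv2.INTER_CUBIC))
cv2.imwrite('pics/s1.png',cv2.resize(b[90:270,230:470],None,fx=3.3,fy=3.3,interpolation=cv2.INTER_CUBIC))
E
```

```text
(no output)
```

View pics/t1.png

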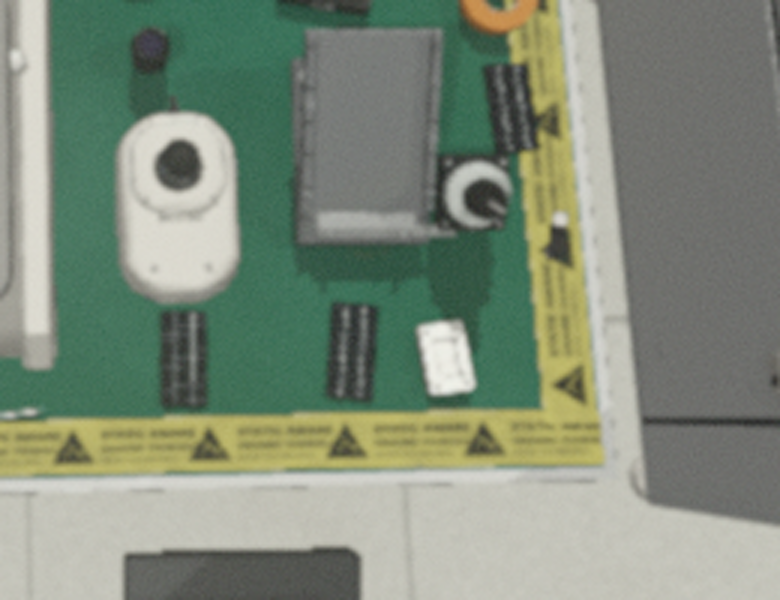

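View pics/s1.png

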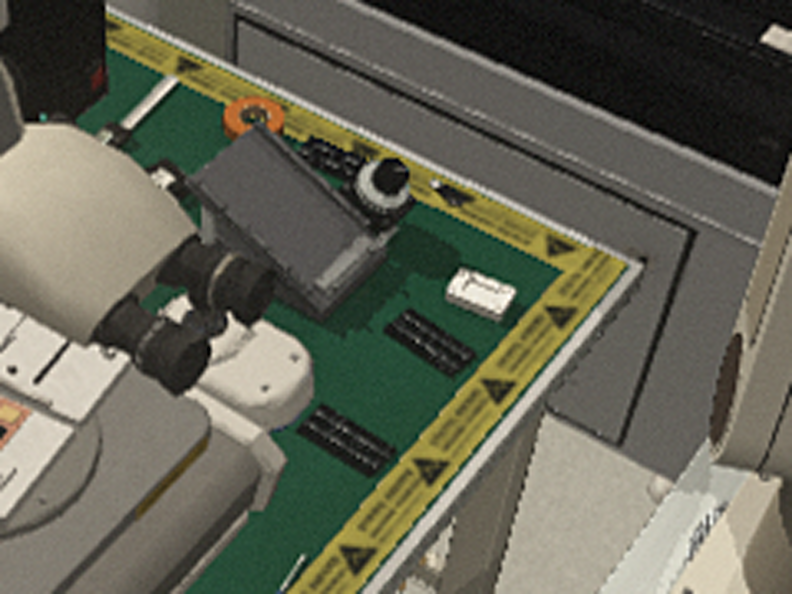

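The top view shows three strips, at about px (311,260), (367,257) and (421,176). The ballast is at (399,259), the board's knob at (412,206), and the memory stick at (436,218). The pointer sits anticlockwise of the front, towards the lower right. Next I'll move the wrist camera over the board.

```bash
cat >> h.py <<'E'
def Rdown(yaw,tilt=0): # tool z down; yaw of tool x
    return Rn.from_euler('xyz',[180,0,yaw],degrees=True)
def cur():
    o=status.get_obs(); return np.array(o['eef_pos']),Rn.from_euler('xyz',o['eef_rot'],degrees=True)
def plan(wps,start=None,vmax=0.2,wmax=0.15):
    """wps: list of (pos,Rotation[,vmax]); prints rows"""
    p,R=cur() if start is None else start; rows=[]
    for w in wps:
        P,Q=np.array(w[0],float),w[1]; v=w[2] if len(w)>2 else vmax
        d=np.linalg.norm(P-p)/0.2; a=np.degrees((R.inv()*Q).magnitude())/45
        n=max(1,int(np.ceil(d/v-1e-3)),int(np.ceil(a/wmax-1e-3)))
        for i in range(n,0,-1):
            s=np.round(R.inv().apply((P-p)/i)/0.2,3); t=np.round(np.degrees((R.inv()*Q).as_rotvec()/i)/45,3)
            rows.append([float(x) for x in [*s,*t]]); p=p+R.apply(s*0.2); R=R*Rn.from_rotvec(np.radians(t*45))
    print(len(rows),'rows')
    for i in range(0,len(rows),12): print(('[['+','.join('['+','.join(f'{x:g}' for x in r)+']' for r in rows[i:i+12])+']]').replace('-0,','0,'))
    return p,R
E
python3 - <<'E'
from h import *
s=snap('wrist','w0'); p,R=cur()
c=-np.array(s['R']).T@s['t']; print('cam in tool',R.inv().apply(c-p).round(4)); print((np.array(s['R'])@R.as_matrix()).round(3)); print(s['camera_matrix'])
for o in ['strip_1_mid','setting_knob','ballast_mid','usb_stick']:
    for d in search_frame(o,'wrist')[:3]: print(o,d)
plan([([0.32,-0.10,0.40],Rdown(0)),([0.47,-0.10,0.40],Rdown(0))])
E
```

```text
cam in tool [ 0.0684  0.0004 -0.1293]
[[ 0.     1.     0.   ]
 [-0.962  0.    -0.272]
 [-0.272  0.     0.962]]
[[359.72807525   0.         281.08512598]
 [  0.         359.72807525 201.38612762]
 [  0.           0.           1.        ]]
15 rows
[[[0.117,-0.129,-0.07,0,0,0.046],[0.112,-0.134,-0.07,0,0,0.046],[0.107,-0.138,-0.07,0,0,0.045],[0.102,-0.141,-0.07,0,0,0.046],[0.097,-0.145,-0.07,0,0,0.045],[0.092,-0.148,-0.071,0,0,0.046],[0.087,-0.151,-0.07,0,0,0.045],[0.081,-0.155,-0.071,0,0,0.046],[0.076,-0.157,-0.07,0,0,0.045],[0.07,-0.16,-0.071,0,0,0.046],[0.064,-0.162,-0.07,0,0,0.045],[0.187,0,0,0,0,0]]]
[[[0.188,0,0,0,0,0],[0.187,0,0,0,0,0],[0.188,0,0,0,0,0]]]
```

Emit:
{"api": "send_rows", "payload": {
  "deltas": [
    [[0.117,-0.129,-0.07,0,0,0.046],[0.112,-0.134,-0.07,0,0,0.046],[0.107,-0.138,-0.07,0,0,0.045],[0.102,-0.141,-0.07,0,0,0.046],[0.097,-0.145,-0.07,0,0,0.045],[0.092,-0.148,-0.071,0,0,0.046],[0.087,-0.151,-0.07,0,0,0.045],[0.081,-0.155,-0.071,0,0,0.046],[0.076,-0.157,-0.07,0,0,0.045],[0.07,-0.16,-0.071,0,0,0.046],[0.064,-0.162,-0.07,0,0,0.045],[0.187,0,0,0,0,0]]
  ]
}}

```text
clock: 1.95
eef_pos: [0.3557, -0.0957, 0.4048]
eef_rot: [180.0, -0.4, 0.2]
wrist_force: [0.1, -1.3, 0.7]
opening: 0.0854
grasp_force: 0.0
```

Emit:
{"api": "send_rows", "payload": {
  "deltas": [
    [[0.188,0,0,0,0,0],[0.187,0,0,0,0,0],[0.188,0,0,0,0,0],[0,0,0,0,0,0],[0,0,0,0,0,0]]
  ]
}}

```text
clock: 2.37
eef_pos: [0.4715, -0.0998, 0.3975]
eef_rot: [-179.9, 0.3, 0.1]
wrist_force: [0.0, -0.5, 0.2]
opening: 0.0853
grasp_force: 0.0
```

```bash
python3 - <<'E'
from h import *
s=snap('wrist','w1'); print(cur()[0],status.get_obs()['eef_rot'])
for o in ['strip_1_mid','setting_knob','lock_ring','ballast_mid','usb_stick','board']:
    for d in search_frame(o,'wrist')[:5]: 
        p=d['point']; print(o,np.round(p),round(d['confidence'],2),ray(s,p[1],p[0],0.006).round(3))
a=s['image'][:,:,::-1]
cv2.imwrite('pics/w1.png',cv2.resize(a,(800,600),interpolation=cv2.INTER_CUBIC))
E
```

```text
[ 0.47030016 -0.0998894   0.39874063] [-1.79970631e+02  1.68093527e-01  5.07073768e-02]
strip_1_mid [212.   9.] 0.75 [0.374 0.313 0.006]
strip_1_mid [175. 133.] 0.56 [0.431 0.119 0.006]
strip_1_mid [ 52. 264.] 0.19 [ 0.6   -0.077  0.006]
setting_knob [212.   8.] 0.24 [0.374 0.314 0.006]
lock_ring [ 64. 319.] 0.96 [ 0.585 -0.151  0.006]
ballast_mid [182. 299.] 0.92 [ 0.421 -0.126  0.006]
ballast_mid [ 54. 260.] 0.7 [ 0.598 -0.071  0.006]
ballast_mid [ 66. 318.] 0.35 [ 0.582 -0.15   0.006]
usb_stick [103. 384.] 0.6 [ 0.535 -0.244  0.006]
board [ 54. 261.] 0.61 [ 0.597 -0.072  0.006]
board [180. 299.] 0.18 [ 0.424 -0.127  0.006]
```

View pics/w1.png

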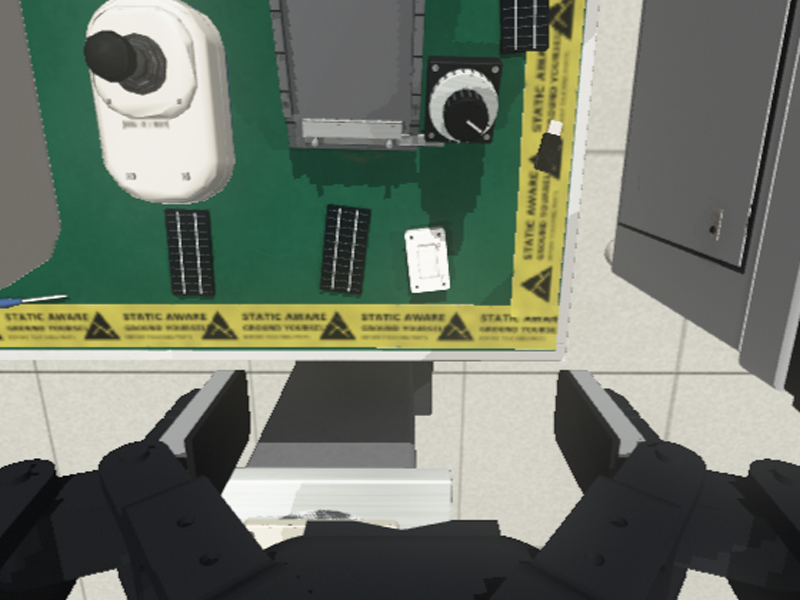

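The wrist view (800-px scale) shows strips at (189,252), (345,249) and (525,20), and the ballast at (427,259). The knob is at (466,110) with its pointer towards (487,131), and the starter bar with its pins is near (350,140). I'll take tilted close views so I can triangulate the board.

```bash
python3 - <<'E'
from h import *
T=Rdown(0)*Rn.from_euler('y',-22,degrees=True); print(T.as_matrix().round(2)[:,2])
a=plan([([0.53,-0.05,0.28],T)]); plan([([0.53,-0.19,0.28],T)],start=a)
E
```

```text
[-0.37 -0.   -0.93]
4 rows
[[[0.076,-0.063,0.152,0,-0.123,-0],[0.09,-0.063,0.143,0,-0.123,-0],[0.103,-0.063,0.134,0,-0.123,-0],[0.116,-0.062,0.124,0,-0.123,-0.001]]]
4 rows
[[[0,0.175,0,0,0,0],[0,0.175,0,0,0,0],[0,0.175,0,0,0,0],[0,0.175,0,0,0,0]]]
```

```bash
python3 - <<'E'
from h import *
T=Rdown(0)*Rn.from_euler('y',22,degrees=True); print(T.as_matrix().round(2)[:,2])
a=plan([([0.53,-0.05,0.28],T)])
E
```

```text
[ 0.37 -0.   -0.93]
4 rows
[[[0.076,-0.063,0.152,0,0.122,-0],[0.061,-0.063,0.158,0,0.121,-0],[0.045,-0.063,0.163,0,0.122,-0],[0.03,-0.062,0.167,0.001,0.121,-0]]]
```

Emit:
{"api": "send_rows", "payload": {
  "deltas": [
    [[0.076,-0.063,0.152,0,0.122,0],[0.061,-0.063,0.158,0,0.121,0],[0.045,-0.063,0.163,0,0.122,0],[0.03,-0.062,0.167,0,0.121,0],[0,0,0,0,0,0],[0,0,0,0,0,0],[0,0,0,0,0,0]]
  ]
}}

```text
clock: 3.3
eef_pos: [0.5282, -0.0538, 0.2897]
eef_rot: [179.9, -20.7, 0.0]
wrist_force: [-0.1, -0.6, 1.1]
opening: 0.0859
grasp_force: 0.0
```

```bash
cat >> h.py <<'E'
import pickle
def grab(f):
    s=snap('wrist'); p,R=cur(); pickle.dump(dict(s=s,p=p,R=R.as_matrix()),open(f+'.pkl','wb'))
    cv2.imwrite(f'pics/{f}.png',cv2.resize(s['image'][:,:,::-1],(800,600),interpolation=cv2.INTER_CUBIC)); print(p.round(4),status.get_obs()['eef_rot']); return s
E
python3 -c "
from h import *
grab('v1')"
```

```text
[ 0.5298 -0.0542  0.2914] [ 1.79885544e+02 -2.09013867e+01  1.23377107e-02]
```

View pics/v1.png

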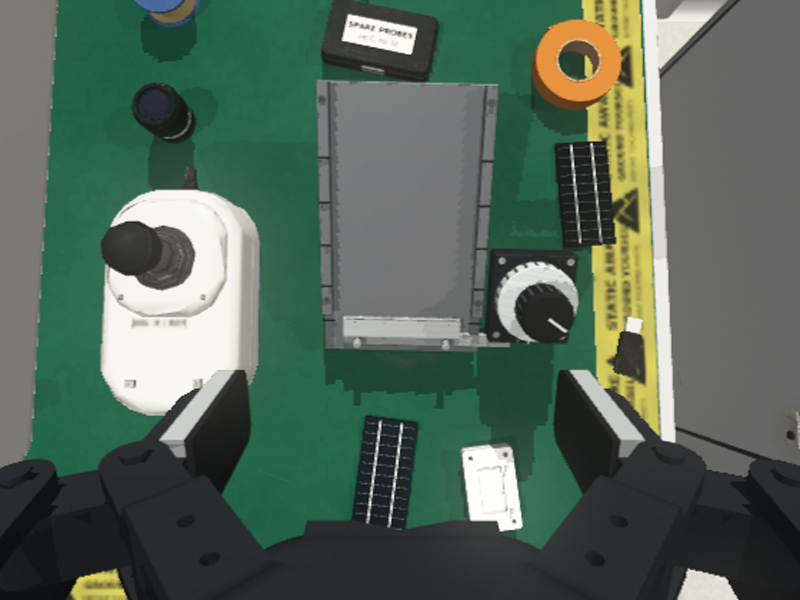

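Emit:
{"api": "send_rows", "payload": {
  "deltas": [
    [[0,0.175,0,0,0,0],[0,0.175,0,0,0,0],[0,0.175,0,0,0,0],[0,0.175,0,0,0,0],[0,0,0,0,0,0],[0,0,0,0,0,0],[0,0,0,0,0,0]]
  ]
}}

```text
clock: 3.93
eef_pos: [0.5287, -0.1948, 0.2893]
eef_rot: [179.9, -20.7, -0.0]
wrist_force: [0.9, 0.2, -0.6]
opening: 0.0853
grasp_force: 0.0
```

```bash
python3 -c "
from h import *
grab('v2')"
```

```text
[ 0.5283 -0.1939  0.2886] [ 1.79878697e+02 -2.06299932e+01  4.87676746e-02]
```

View pics/v2.png

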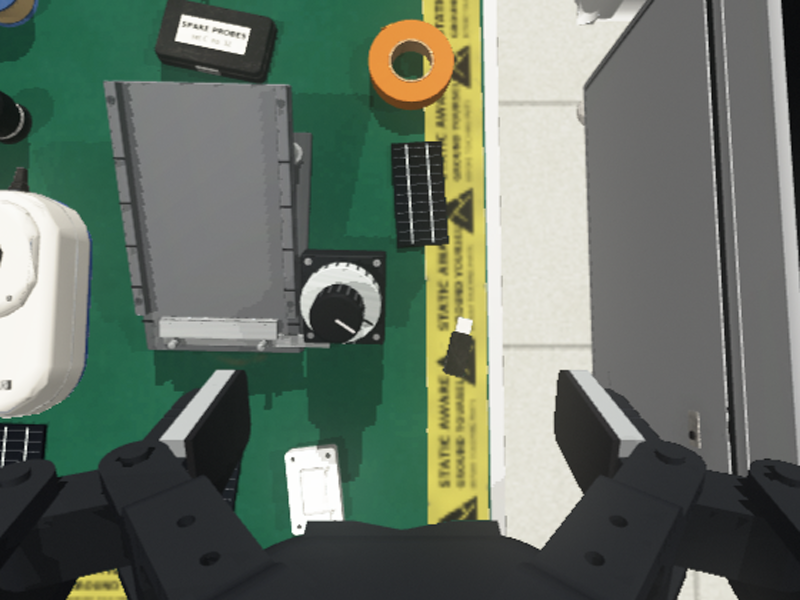

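v1 and v2 show the following (800-px scale):

| Feature | v1 | v2 |
|---|---|---|
| Rails' far corners | (317,80), (498,83) | (105,81), (292,84) |
| Pins | (357,343), (446,344) | (172,344), (261,345) |
| Knob top | (543,312) | (338,312) |
| Ring | (537,300) | (341,300) |

Strip C is at (586,193) in v1. I'll fit the board pose to these.

```bash
cat >> h.py <<'E'
from scipy.optimize import least_squares
def load(f): return pickle.load(open(f+'.pkl','rb'))
def tri(obs): # [(s,col,row)...] in 560 px
    def f(X): return np.concatenate([proj(s,X)[0]-[c,r] for s,c,r in obs])
    q=least_squares(f,[0.6,-0.1,0.05]); return q.x,np.abs(q.fun).max()
E
python3 - <<'E'
from h import *
a,b=load('v1')['s'],load('v2')['s']
P=dict(farL=((317,80),(105,81)),farR=((498,83),(292,84)),pinL=((357,343),(172,344)),pinR=((446,344),(261,345)),knobtop=((543,312),(338,312)),ring=((537,300),(341,300)),
 frontL=((325,349),(154,350)),stripC=((586,193),(420,194)),usb=((631,348),(460,347)),houseTL=((491,249),(301,251)),houseTR=((578,250),(385,252)),houseBR=((577,343),(384,344)),tickL1=((322,158),(117,158)),tickR1=((492,161),(289,161)))
for k,(p,q) in P.items():
    X,e=tri([(a,p[0]*.7,p[1]*.7),(b,q[0]*.7,q[1]*.7)]); print(k,X.round(4),round(e,2))
E
```

```text
farL [0.7147 0.002  0.1043] 0.22
farR [ 0.7172 -0.1209  0.0955] 0.26
pinL [ 0.5385 -0.0206  0.0395] 0.05
pinR [ 0.5377 -0.0887  0.04  ] 0.09
knobtop [ 0.561  -0.1522  0.0808] 0.24
ring [ 0.5702 -0.1523  0.0653] 0.22
frontL [0.5329 0.0087 0.0064] 0.06
stripC [ 0.6646 -0.2118  0.0061] 0.25
usb [ 0.5345 -0.2442  0.0083] 0.52
houseTL [ 0.608  -0.1213  0.0565] 0.51
houseTR [ 0.6063 -0.1839  0.0627] 0.53
houseBR [ 0.5388 -0.1831  0.057 ] 0.12
tickL1 [6.67e-01 4.00e-04 8.86e-02] 0.19
tickR1 [ 0.6659 -0.1177  0.0859] 0.15
```

```bash
python3 - <<'E'
from h import *
T=Rdown(-1)*Rn.from_euler('y',22,degrees=True)
a=plan([([0.495,-0.152,0.135],T)])
E
```

```text
5 rows
[[[-0.085,-0.042,0.132,-0.001,0.006,0.004],[-0.086,-0.042,0.132,-0.001,0.006,0.004],[-0.087,-0.042,0.131,-0.001,0.006,0.005],[-0.087,-0.042,0.13,-0.001,0.006,0.004],[-0.089,-0.041,0.13,-0.002,0.006,0.005]]]
```

Emit:
{"api": "send_rows", "payload": {
  "deltas": [
    [[-0.085,-0.042,0.132,-0.001,0.006,0.004],[-0.086,-0.042,0.132,-0.001,0.006,0.004],[-0.087,-0.042,0.131,-0.001,0.006,0.005],[-0.087,-0.042,0.13,-0.001,0.006,0.004],[-0.089,-0.041,0.13,-0.002,0.006,0.005],[0,0,0,0,0,0],[0,0,0,0,0,0],[0,0,0,0,0,0]]
  ]
}}

```text
clock: 4.65
eef_pos: [0.4957, -0.1517, 0.1357]
eef_rot: [180.0, -22.1, -0.9]
wrist_force: [-0.0, -0.2, -0.2]
opening: 0.0859
grasp_force: 0.0
```

```bash
python3 -c "
from h import *
grab('v3')"
```

```text
[ 0.4963 -0.1522  0.1364] [179.92584281 -22.14935724  -0.92708557]
```

View pics/v3.png

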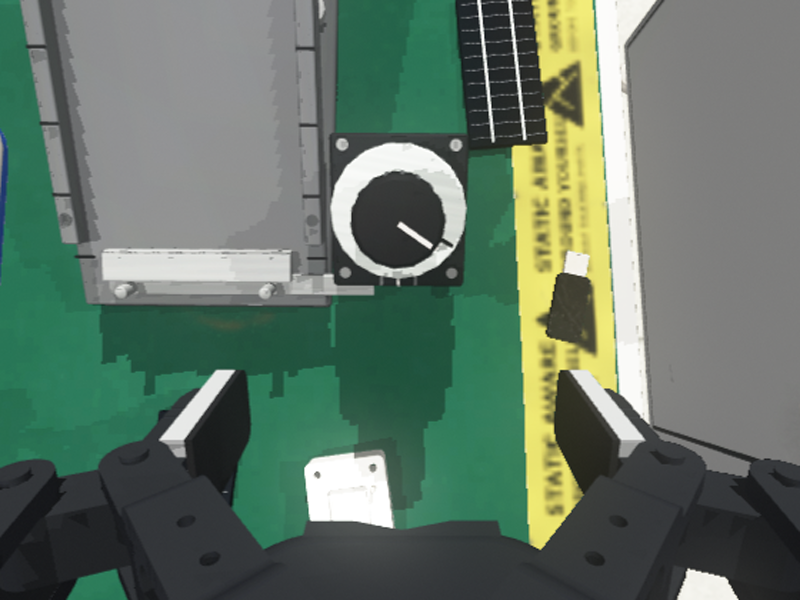

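v3 (800-px scale) shows the knob top at (398,220) and the pointer from (398,224) to (432,247). The index line is at (398,283) and the ring's black line is near (447,244). The pins are at (124,289) and (267,290), and the housing corners are (331,135), (468,134), (464,285) and (336,284). I'll run a joint fit.

```bash
cat > fit.py <<'E'
from h import *
S={k:load(k)['s'] for k in('v1','v2','v3')}
# name, view, col,row (800), weight col,row
D=[('farL','v1',317,80),('farL','v2',105,81),('farR','v1',498,83),('farR','v2',292,84),
('pinL','v1',357,341),('pinL','v2',172,342),('pinR','v1',446,342),('pinR','v2',261,343),('pinL','v3',124,289),('pinR','v3',267,290),
('kt','v1',543,312),('kt','v2',338,312),('kt','v3',398,220),('sTL','v3',342,146),('sTR','v3',456,145),('sBR','v3',451,272),('sBL','v3',346,272),
('hTL','v3',331,135),('hTR','v3',468,134),('hTR','v1',578,250),('hTR','v2',385,252),
('t4L','v3',None,46),('t3L','v3',None,123),('t2L','v3',None,195),('t4R','v3',None,47),('t3R','v3',None,123),('t2R','v3',None,194),
('t5L','v1',None,158),('t4L','v1',None,203),('t3L','v1',None,246),('t2L','v1',None,291),('t5R','v1',None,161),('t3R','v1',None,247),
('t5L','v2',None,158),('t5R','v2',None,161)]
n22=np.radians(22)
def frame(x0,y0,h,yaw):
    Rb=Rn.from_euler('yz',[-n22,yaw]).as_matrix()  # tilt then yaw; cols u,v,w
    return Rb,np.array([x0,y0,h])
def pts(q):
    x0,y0,h,yaw,ua,wr,up,wp,t0,sx,sy=q
    Rb,o=frame(x0,y0,h,yaw)
    L=dict(farL=(.1,.061,.01),farR=(.1,-.061,.01),pinL=(up,.034,wp),pinR=(up,-.034,wp),kt=(ua,-.097,wr+.035))
    for a,i in(('T',1),('B',-1)):
        for b,j in(('L',1),('R',-1)):
            L['h'+a+b]=(ua+.035*i,-.097+.031*j,wr-.0095); L['s'+a+b]=(ua+sx*i,-.097+sy*j,wr-.0095)
    for k in range(2,6):
        for b,j in(('L',1),('R',-1)): L[f't{k}{b}']=(t0+.031*(k-2),.057*j,.01)
    return {k:o+Rb@np.array(v) for k,v in L.items()}
def res(q):
    P=pts(q); r=[]
    for n,v,c,w in D:
        p=proj(S[v],P[n])[0]/.7
        if c is not None: r.append(p[0]-c)
        r.append(p[1]-w)
    return np.array(r)
q0=[.627,-.058,.0532,-.02,-.055,.01,-.09,.01,-.05,.03,.028]
s=least_squares(res,q0,loss='soft_l1',f_scale=1.5)
J=s.jac; 
if __name__=='__main__':
    print(dict(zip('x0 y0 h yaw ua wr up wp t0 sx sy'.split(),s.x.round(4))),'yawdeg',np.degrees(s.x[3]).round(2))
    r=res(s.x);i=0
    for n,v,c,w in D:
        k=2 if c is not None else 1; print(n,v,r[i:i+k].round(1),end=' | '); i+=k
    # knob angles in v3
    Rb,o=frame(*s.x[:4]); ua,wr=s.x[4:6]
    def uv(c,r_,w):
        sn=S['v3'];R=np.array(sn['R']);d=R.T@np.linalg.solve(sn['camera_matrix'],[c*.7,r_*.7,1]);C=-R.T@np.array(sn['t'])
        a=Rb.T@(C-o);b=Rb.T@d; x=a+b*(w-a[2])/b[2]; return x[:2]-[ua,-.097]
    for nm,c,r_,w in(('p0',398,224,wr+.035),('p1',432,247,wr+.035),('ringmark',447,244,wr+.007),('index',398,283,wr-.0095)):
        d=uv(c,r_,w); print('\n',nm,d.round(4),'ccw of front deg',np.degrees(np.arctan2(-d[1],-d[0])).round(1))
    print('dir',np.degrees(np.arctan2(*-(uv(432,247,wr+.035)-uv(398,224,wr+.035))[::-1])))
    np.save('board.npy',s.x)
E
python3 fit.py
```

```text
{'x0': np.float64(0.6243), 'y0': np.float64(-0.0564), 'h': np.float64(0.0584), 'yaw': np.float64(-0.0194), 'ua': np.float64(-0.0507), 'wr': np.float64(0.0093), 'up': np.float64(-0.0867), 'wp': np.float64(0.0132), 't0': np.float64(-0.0428), 'sx': np.float64(0.0304), 'sy': np.float64(0.0264)} yawdeg -1.11
farL v1 [-1.6  0.1] | farL v2 [-2.1 -0.5] | farR v1 [0.2 0.7] | farR v2 [-5.9 -0. ] | pinL v1 [0.3 0.6] | pinL v2 [1.  0.4] | pinR v1 [-0.2  1.3] | pinR v2 [0.7 1. ] | pinL v3 [-0.1 -0.8] | pinR v3 [-0.3 -1.3] | kt v1 [-0.1  2.7] | kt v2 [-0.   3.4] | kt v3 [0.7 3.6] | sTL v3 [ 0.8 -1.9] | sTR v3 [ 0.1 -0.5] | sBR v3 [ 1.1 -0.9] | sBL v3 [ 0.2 -1.3] | hTL v3 [ 1.6 -1.3] | hTR v3 [-1.7  0.2] | hTR v1 [-4.5  1.4] | hTR v2 [ 0.7 -0.1] | t4L v3 [0.9] | t3L v3 [0.2] | t2L v3 [-0.9] | t4R v3 [0.9] | t3R v3 [1.1] | t2R v3 [1.] | t5L v1 [-0.9] | t4L v1 [-1.1] | t3L v1 [-1.5] | t2L v1 [-5.9] | t5R v1 [-0.7] | t3R v1 [0.5] | t5L v2 [-0.3] | t5R v2 [-0.2] | 
 p0 [-0.0002  0.0003] ccw of front deg -60.8

 p1 [-0.0094 -0.0135] ccw of front deg 55.0

 ringmark [-0.0135 -0.022 ] ccw of front deg 58.4

 index [-0.0366  0.0006] ccw of front deg -0.9
dir 55.991206586193314
```

```bash
cat >> h.py <<'E'
def bpose(u,v,w,az=0,flat=0):
    q=np.load('board.npy'); Rb=Rn.from_euler('yz',[-np.radians(22),q[3]])
    return q[:3]+Rb.apply([u,v,w]), Rb*Rn.from_euler('y',flat,degrees=True)*Rn.from_euler('x',180,degrees=True)*Rn.from_euler('z',az,degrees=True)
E
python3 - <<'E'
from h import *
u,v=-.0497,-.097
print(bpose(u,v,.034)[0], status.get_obs()['joints'].round(1))
a=plan([(*bpose(u,v,.075,10),),(*bpose(u,v,.034,10),.1)])
E
```

```text
[ 0.5636366  -0.15220809  0.07127765] [-21.2   7.3 -30.   31.8   7.4 161.1]
5 rows
[[[0.095,-0.003,0.112,0,-0.002,0.113],[0.094,-0.011,0.111,0,-0.001,0.113],[0,0,0.068,0,0,-0],[0,0,0.069,0,0,-0],[0,0,0.068,0,0,-0]]]
```

```bash
python3 - <<'E'
from h import *
u,v=-.0497,-.097
a=plan([(*bpose(u,v,.085,-60),),(*bpose(u,v,.034,-60),.1)])
E
```

```text
12 rows
[[[0.021,-0.001,0.019,0,0,-0.148],[0.021,0.002,0.019,0,0,-0.148],[0.021,0.004,0.019,0,0,-0.148],[0.02,0.007,0.019,0,0,-0.148],[0.019,0.009,0.019,0,0,-0.148],[0.018,0.011,0.02,0.001,-0.001,-0.147],[0.017,0.013,0.019,0,0,-0.148],[0.015,0.015,0.02,0.001,-0.001,-0.147],[0.013,0.016,0.019,0,0,-0.148],[0,0,0.085,0,0,0],[0,0,0.085,0,0,0],[0,0,0.085,0,0,0]]]
```

Emit:
{"api": "send_rows", "payload": {
  "deltas": [
    [[0.021,-0.001,0.019,0,0,-0.148],[0.021,0.002,0.019,0,0,-0.148],[0.021,0.004,0.019,0,0,-0.148],[0.02,0.007,0.019,0,0,-0.148],[0.019,0.009,0.019,0,0,-0.148],[0.018,0.011,0.02,0,0,-0.147],[0.017,0.013,0.019,0,0,-0.148],[0.015,0.015,0.02,0,0,-0.147],[0.013,0.016,0.019,0,0,-0.148],[0,0,0.085,0,0,0],[0,0,0.085,0,0,0],[0,0,0.04,0,0,0]]
  ],
  "jaw": 60
}}

```text
clock: 5.7
eef_pos: [0.5595, -0.1521, 0.0773]
eef_rot: [160.7, -10.8, 60.7]
wrist_force: [-0.7, 0.4, -0.4]
opening: 0.0601
grasp_force: 0.0
```

```bash
cat >> h.py <<'E'
def where():
    q=np.load('board.npy'); Rb=Rn.from_euler('yz',[-np.radians(22),q[3]]); p,R=cur(); o=status.get_obs()
    e=(Rb*Rn.from_euler('x',180,degrees=True)).inv()*R
    print('t',round(o['clock'],2),'uvw mm',(Rb.inv().apply(p-q[:3])*1e3).round(1),'rotvec/eul zyx',e.as_euler('ZYX',degrees=True).round(1),'F',o['wrist_force'].round(1),'M',o['moment'].round(2),'open',round(o['opening']*1e3,1),'g',round(o['grasp_force'],1))
E
python3 - <<'E'
from h import *
where(); u,v=-.0497,-.097
plan([(*bpose(u,v,.034,-60),.05)])
E
```

```text
t 5.7 uvw mm [-51.3 -97.   41.2] rotvec/eul zyx [-59.9   0.   -0. ] F [-0.7  0.4 -0.4] M [0.05 0.38 0.03] open 60.1 g 0.0
1 rows
[[[0.004,0.007,0.036,0,-0.001,-0.001]]]
```

Emit:
{"api": "send_rows", "payload": {
  "deltas": [
    [[0.004,0.007,0.036,0,0,0],[0,0,0,0,0,0],[0,0,0,0,0,0]]
  ]
}}

```text
clock: 5.95
eef_pos: [0.563, -0.1522, 0.0717]
eef_rot: [160.7, -10.8, 60.7]
wrist_force: [2.0, -0.2, -0.2]
opening: 0.06
grasp_force: 1.1
```

Emit:
{"api": "send_rows", "payload": {
  "deltas": [
    [[0,0,0,0,0,0],[0,0,0,0,0,0],[0,0,0,0,0,0],[0,0,0,0,0,0]]
  ],
  "jaw": 30,
  "newtons": 40
}}

```text
clock: 6.28
eef_pos: [0.5636, -0.1528, 0.0728]
eef_rot: [160.6, -10.8, 60.7]
wrist_force: [0.7, -1.9, 4.6]
opening: 0.055
grasp_force: 41.2
```

```bash
python3 -c "
from h import *
where()"
```

```text
t 6.28 uvw mm [-49.2 -97.6  35.4] rotvec/eul zyx [-59.9   0.   -0.2] F [ 0.7 -1.9  4.6] M [-0.41 -0.21 -0.15] open 55.0 g 41.2
```

Emit:
{"api": "send_rows", "payload": {
  "deltas": [
    [[0,0,0,0,0,0],[0,0,-0.02,0,0,0],[0,0,-0.02,0,0,0],[0,0,0,0,0,0]]
  ],
  "jaw": 66,
  "newtons": 20
}}

```text
clock: 6.62
eef_pos: [0.5574, -0.151, 0.0776]
eef_rot: [161.0, -10.8, 60.6]
wrist_force: [-0.5, -0.1, -0.5]
opening: 0.066
grasp_force: 0.0
```

Emit:
{"api": "send_rows", "payload": {
  "deltas": [
    [[0,0,0,0,0,0],[0,0,0,0,0,0],[0,0,0,0,0,0],[0,0,0,0,0,0],[0,0,0,0,0,0]]
  ],
  "jaw": 30
}}

```text
clock: 7.03
eef_pos: [0.5606, -0.1532, 0.0794]
eef_rot: [160.5, -10.8, 60.6]
wrist_force: [2.5, -5.1, 4.2]
opening: 0.0352
grasp_force: 21.5
```

```bash
python3 -c "
from h import *
where()"
```

```text
t 7.03 uvw mm [-49.5 -98.1  42.7] rotvec/eul zyx [-59.9  -0.   -0.2] F [ 2.5 -5.1  4.2] M [-0.79 -0.54 -0.36] open 35.2 g 21.5
```

Emit:
{"api": "send_rows", "payload": {
  "deltas": [
    [[0,0,0,0,0,0],[0,0,0,0,0,0.124],[0,0,0,0,0,0.124],[0,0,0,0,0,0.124],[0,0,0,0,0,0.124],[0,0,0,0,0,0.124],[0,0,0,0,0,0.124],[0,0,0,0,0,0.124],[0,0,0,0,0,0.124],[0,0,0,0,0,0.124],[0,0,0,0,0,0.124],[0,0,0,0,0,0]]
  ],
  "newtons": 45
}}

```text
clock: 8.03
eef_pos: [0.5595, -0.1513, 0.079]
eef_rot: [178.5, -22.0, 3.2]
wrist_force: [-1.0, 0.7, 8.3]
opening: 0.035
grasp_force: 44.6
```

```bash
python3 - <<'E'
from h import *
where()
s=grab('k1')
cv2.imwrite('pics/k1c.png',cv2.resize(s['image'][180:420,120:440,::-1],(800,600),interpolation=cv2.INTER_CUBIC))
E
```

```text
t 8.03 uvw mm [-50.7 -96.2  42.7] rotvec/eul zyx [-4.   0.   0.1] F [-1.   0.7  8.3] M [-0.04 -0.06 -0.1 ] open 35.0 g 44.6
[ 0.5594 -0.1513  0.079 ] [178.42562879 -21.98103871   3.31795041]
```

Emit:
{"api": "send_rows", "payload": {
  "deltas": [
    [[0,0,0,0,0,0],[0,0,0,0,0,0],[0,0,0,0,0,0],[0,0,-0.08,0,0,0],[0,0,-0.15,0,0,0],[-0.15,0,-0.12,0,0,0],[-0.15,0,0,0,0,0],[0,0,0,0,0,0],[0,0,0,0,0,0]]
  ],
  "jaw": 66
}}

```text
clock: 8.83
eef_pos: [0.4731, -0.1533, 0.1182]
eef_rot: [178.6, -21.5, 3.2]
wrist_force: [0.3, -1.0, -0.7]
opening: 0.0659
grasp_force: 0.0
```

```bash
python3 - <<'E'
from h import *
where()
s=grab('k2'); 
for o in ('kt','ring'): pass
q=np.load('board.npy'); X=bpose(q[4],-.097,q[5]+.02)[0]; c=proj(s,X)[0]; print(c)
x,y=int(c[0]),int(c[1]); im=s['image'][max(0,y-75):y+75,x-100:x+100,::-1]; print('crop origin',x-100,max(0,y-75))
cv2.imwrite('pics/k2c.png',cv2.resize(im,None,fx=4,fy=4,interpolation=cv2.INTER_CUBIC))
E
```

```text
t 8.83 uvw mm [-116.   -99.8  111.4] rotvec/eul zyx [-4.  -0.4  0.2] F [ 0.3 -1.  -0.7] M [ 0.01  0.31 -0.03] open 65.9 g 0.0
[ 0.4752 -0.1538  0.1192] [178.5011542  -21.66683247   3.27204566]
[283.79716954 105.0745534 ]
crop origin 183 30
```

View pics/k2c.png

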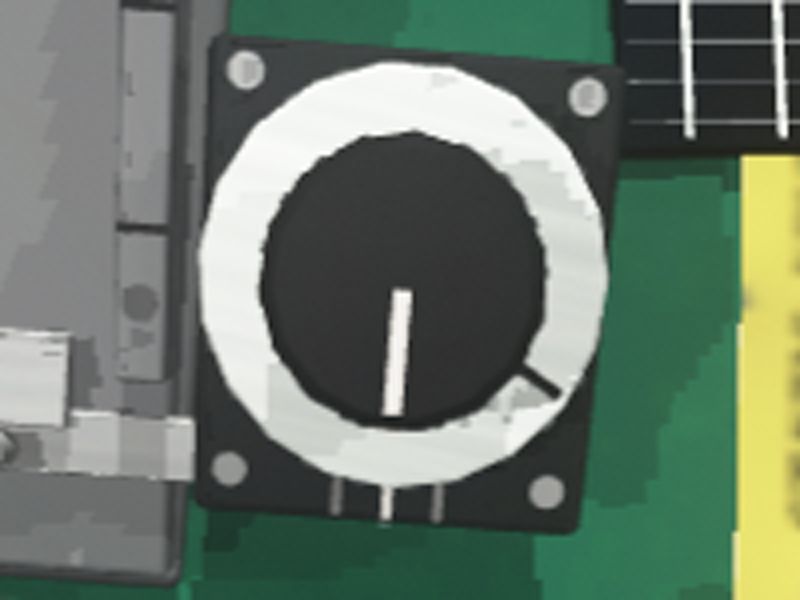

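The crop shows the pointer running (402,290)→(392,415), the index at (386,500), and the ring's black line at (522,367)→(558,396). Next I'll compute the residual angle.

```bash
cat >> h.py <<'E'
def onplane(s,c,r,w):
    q=np.load('board.npy'); Rb=Rn.from_euler('yz',[-np.radians(22),q[3]]).as_matrix()
    R=np.array(s['R']);d=R.T@np.linalg.solve(s['camera_matrix'],[c,r,1]);C=-R.T@np.array(s['t'])
    a=Rb.T@(C-q[:3]);b=Rb.T@d; return (a+b*(w-a[2])/b[2])
E
python3 - <<'E'
from h import *
s=load('k2')['s']; q=np.load('board.npy'); wr=q[5]
f=lambda x,y,w: onplane(s,183+(x-1.5)/4,30+(y-1.5)/4,w)[:2]
pt,pb=f(402,290,wr+.035),f(392,415,wr+.035); kc=f(404,279,wr+.035)
ra,rb=f(522,367,wr+.007),f(558,396,wr+.007); rc=f(403,274,wr+.007)
ix=f(386,502,wr-.0095); ang=lambda d:np.degrees(np.arctan2(-d[1],-d[0])).round(2)
print('ptr',ang(pb-pt),'ptr from kc',ang(pb-kc),'ring',ang(rb-ra),ang(rb-rc),'kc',kc,'rc',rc,'index',ix,'index from rc',ang(ix-rc),ang(ix-kc))
h=[f(*p,wr-.0095) for p in((245,70),(588,97),(547,492),(230,469))]; print(np.array(h).round(4)); c=np.mean(h,0); print('c',c, 'edges',ang(h[3]-h[0]),ang(h[2]-h[1]),'index from c',ang(ix-c))
E
```

```text
ptr -0.62 ptr from kc -1.1 ring 56.33 56.96 kc [-0.04749318 -0.09662504] rc [-0.04695872 -0.09652304] index [-0.08387047 -0.09637223] index from rc -0.23 -0.4
[[-0.0185 -0.07  ]
 [-0.0186 -0.1233]
 [-0.0803 -0.1231]
 [-0.0802 -0.07  ]]
c [-0.04939165 -0.0966255 ] edges 0.06 -0.19 index from c -0.42
```

```bash
python3 - <<'E'
from h import *
u,v=-.0485,-.0967
a=plan([(*bpose(u,v,.08,-130),),(*bpose(u,v,.0295,-130),.1)])
E
```

```text
22 rows
[[[0.017,0,0.008,0,0,-0.147],[0.017,0.002,0.008,0,0,-0.147],[0.017,0.004,0.008,0,0,-0.147],[0.016,0.006,0.008,0,0,-0.147],[0.015,0.008,0.008,-0.001,0,-0.147],[0.014,0.01,0.008,0,0,-0.147],[0.013,0.011,0.008,0,0,-0.147],[0.012,0.013,0.008,-0.001,0,-0.147],[0.01,0.014,0.008,0,0,-0.147],[0.008,0.015,0.008,-0.001,0,-0.148],[0.007,0.016,0.009,0,0,-0.147],[0.005,0.017,0.008,0,0,-0.148]]]
[[[0.003,0.017,0.009,-0.001,0,-0.147],[0.001,0.017,0.008,0,0,-0.148],[-0.001,0.017,0.009,0,0,-0.147],[-0.003,0.017,0.008,-0.001,-0.001,-0.148],[-0.005,0.016,0.009,0,0,-0.147],[-0.007,0.016,0.008,-0.001,-0.001,-0.148],[-0.009,0.015,0.009,0,0,-0.147],[0,0,0.084,0,0,-0],[0,0,0.084,0,0,-0],[0,0,0.084,0,0,-0]]]
```

Emit:
{"api": "send_rows", "payload": {
  "deltas": [
    [[0.017,0,0.008,0,0,-0.147],[0.017,0.002,0.008,0,0,-0.147],[0.017,0.004,0.008,0,0,-0.147],[0.016,0.006,0.008,0,0,-0.147],[0.015,0.008,0.008,0,0,-0.147],[0.014,0.01,0.008,0,0,-0.147],[0.013,0.011,0.008,0,0,-0.147],[0.012,0.013,0.008,0,0,-0.147],[0.01,0.014,0.008,0,0,-0.147],[0.008,0.015,0.008,0,0,-0.148],[0.007,0.016,0.009,0,0,-0.147],[0.005,0.017,0.008,0,0,-0.148]]
  ]
}}

```text
clock: 9.88
eef_pos: [0.5232, -0.1525, 0.1169]
eef_rot: [158.3, -2.4, 83.3]
wrist_force: [-0.3, -0.6, -0.1]
opening: 0.066
grasp_force: 0.0
```

Emit:
{"api": "send_rows", "payload": {
  "deltas": [
    [[0.003,0.017,0.009,0,0,-0.147],[0.001,0.017,0.008,0,0,-0.148],[-0.001,0.017,0.009,0,0,-0.147],[-0.003,0.017,0.008,0,0,-0.148],[-0.005,0.016,0.009,0,0,-0.147],[-0.007,0.016,0.008,0,0,-0.148],[-0.009,0.015,0.009,0,0,-0.147],[0,0,0,0,0,0]]
  ]
}}

```text
clock: 10.55
eef_pos: [0.5504, -0.1516, 0.1148]
eef_rot: [162.9, 13.8, 127.0]
wrist_force: [1.3, 0.1, 0.7]
opening: 0.0659
grasp_force: 0.0
```

```bash
python3 - <<'E'
from h import *
where()
u,v=-.0485,-.0967
a=plan([(*bpose(u,v,.045,-130),),(*bpose(u,v,.029,-130),.04)])
E
```

```text
t 10.55 uvw mm [-45.6 -96.7  79.3] rotvec/eul zyx [-130.2    0.2    0. ] F [1.3 0.1 0.7] M [-0.01  0.33 -0.01] open 65.9 g 0.0
3 rows
[[[0.009,-0.011,0.172,-0.001,-0.004,0.004],[0,0,0.04,0,0,0],[0,0,0.04,0,0,0]]]
```

Emit:
{"api": "send_rows", "payload": {
  "deltas": [
    [[0.005,-0.006,0.09,0,-0.004,0.004],[0.004,-0.005,0.082,0,0,0],[0,0,0.04,0,0,0],[0,0,0.04,0,0,0],[0,0,0,0,0,0],[0,0,0,0,0,0]]
  ]
}}

```text
clock: 11.05
eef_pos: [0.5646, -0.1519, 0.0667]
eef_rot: [162.9, 13.8, 126.6]
wrist_force: [-0.5, 0.5, -0.6]
opening: 0.0661
grasp_force: 0.0
```

Emit:
{"api": "send_rows", "payload": {
  "deltas": [
    [[0,0,0,0,0,0],[0,0,0,0,0,0],[0,0,0,0,0,0]]
  ],
  "jaw": 50,
  "newtons": 20
}}

```text
clock: 11.3
eef_pos: [0.566, -0.151, 0.0686]
eef_rot: [162.6, 13.9, 126.7]
wrist_force: [1.6, 4.7, 1.3]
opening: 0.0568
grasp_force: 21.8
```

```bash
python3 -c "
from h import *
where()"
```

```text
t 11.3 uvw mm [-48.5 -95.8  30.6] rotvec/eul zyx [-1.299e+02  0.000e+00 -1.000e-01] F [1.6 4.7 1.3] M [ 1.05 -0.34  0.36] open 56.8 g 21.8
```

Emit:
{"api": "send_rows", "payload": {
  "deltas": [
    [[0,0,0,0,0,0],[0,0,0,0,0,0.13],[0,0,0,0,0,0.13],[0,0,0,0,0,0.13],[0,0,0,0,0,0.13],[0,0,0,0,0,0.13],[0,0,0,0,0,0.13],[0,0,0,0,0,0.13],[0,0,0,0,0,0.13],[0,0,0,0,0,0.13],[0,0,0,0,0,0.09],[0,0,0,0,0,0]]
  ],
  "newtons": 35
}}

```text
clock: 12.3
eef_pos: [0.5664, -0.151, 0.0689]
eef_rot: [158.7, -6.4, 73.2]
wrist_force: [1.6, 4.7, 3.1]
opening: 0.0559
grasp_force: 36.8
```

```bash
python3 -c "
from h import *
where()"
```

```text
t 12.3 uvw mm [-48.1 -95.7  30.8] rotvec/eul zyx [-73.1   0.1  -0.1] F [1.6 4.7 3.1] M [ 1.01 -0.48  0.36] open 55.9 g 36.8
```

Emit:
{"api": "send_rows", "payload": {
  "deltas": [
    [[0,0,0,0,0,0.06],[0,0,0,0,0,0.06],[0,0,0,0,0,0.06],[0,0,0,0,0,0]]
  ]
}}

```text
clock: 12.63
eef_pos: [0.5658, -0.1524, 0.0686]
eef_rot: [159.7, -9.0, 65.7]
wrist_force: [0.7, 1.0, 2.7]
opening: 0.0562
grasp_force: 37.5
```

```bash
python3 -c "
from h import *
where()"
```

```text
t 12.63 uvw mm [-48.7 -97.2  30.7] rotvec/eul zyx [-65.2  -0.1  -0.1] F [0.7 1.  2.7] M [-0.38 -0.02  1.06] open 56.2 g 37.5
```

Emit:
{"api": "send_rows", "payload": {
  "deltas": [
    [[0,0,0,0,0,0],[0,0,0,0,0,0],[0,0,-0.08,0,0,0],[0,0,-0.2,0,0,0],[0,0,-0.15,0,0,0],[0,0,0,0,0,0],[0,0,0,0,0,0]]
  ],
  "jaw": 72
}}

```text
clock: 13.22
eef_pos: [0.533, -0.1521, 0.1489]
eef_rot: [159.8, -9.0, 65.5]
wrist_force: [-0.3, 0.0, 0.4]
opening: 0.072
grasp_force: 0.0
```

```bash
python3 - <<'E'
from h import *
where()
s=grab('r1')
q=np.load('board.npy'); X=bpose(q[4],-.097,q[5]+.02)[0]; c=proj(s,X)[0]; print(c)
x,y=int(c[0]),int(c[1]); im=s['image'][max(0,y-75):y+75,x-100:x+100,::-1]; print('crop origin',x-100,max(0,y-75))
cv2.imwrite('pics/r1c.png',cv2.resize(im,None,fx=4,fy=4,interpolation=cv2.INTER_CUBIC))
E
```

```text
t 13.22 uvw mm [-49.  -97.5 117.5] rotvec/eul zyx [-65.   -0.1  -0.1] F [-0.3  0.   0.4] M [-0.02  0.41 -0.01] open 72.0 g 0.0
[ 0.5322 -0.1517  0.1472] [159.92996328  -9.01556369  65.4777575 ]
[277.60338066 212.2796314 ]
crop origin 177 137
```

View pics/r1c.png

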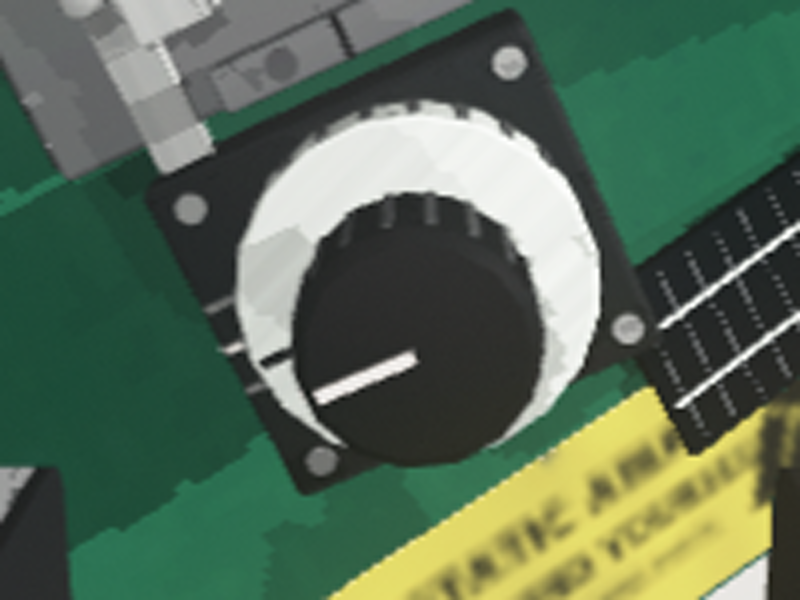

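The ring's black line is now in line with the index mark at about (232,348). The knob pointer (316,400)–(415,357) still points at the index. Next I'll measure the strips.

```bash
python3 - <<'E'
from h import *
s=load('r1')['s']; q=np.load('board.npy'); wr=q[5]
f=lambda x,y,w: onplane(s,177+(x-1.5)/4,137+(y-1.5)/4,w)[:2]
ang=lambda d:np.degrees(np.arctan2(-d[1],-d[0])).round(2)
print('ptr',ang(f(316,400,wr+.035)-f(415,357,wr+.035)),'ring',ang(f(260,362,wr+.007)-f(292,352,wr+.007)), ang(f(260,362,wr+.007)-np.array([-.048,-.0968])))
plan([([.45,-.06,.30],Rdown(75)),([0.42,0.0,0.30],Rdown(90))])
E
```

```text
ptr -0.31 ring -6.85 5.73
8 rows
[[[0.073,-0.057,-0.173,0.092,-0.032,-0.049],[0.071,-0.066,-0.171,0.092,-0.032,-0.049],[0.069,-0.076,-0.167,0.092,-0.032,-0.049],[0.068,-0.086,-0.163,0.092,-0.032,-0.049],[0.067,-0.094,-0.158,0.093,-0.033,-0.048],[0.084,-0.074,0,0,0,-0.111],[0.09,-0.067,0,0,0,-0.111],[0.095,-0.059,0,0,0,-0.111]]]
```

Emit:
{"api": "send_rows", "payload": {
  "deltas": [
    [[0.073,-0.057,-0.173,0.092,-0.032,-0.049],[0.071,-0.066,-0.171,0.092,-0.032,-0.049],[0.069,-0.076,-0.167,0.092,-0.032,-0.049],[0.068,-0.086,-0.163,0.092,-0.032,-0.049],[0.067,-0.094,-0.158,0.093,-0.033,-0.048],[0.084,-0.074,0,0,0,-0.111],[0.09,-0.067,0,0,0,-0.111],[0.095,-0.059,0,0,0,-0.111],[0,0,0,0,0,0],[0,0,0,0,0,0],[0,0,0,0,0,0]]
  ]
}}

```text
clock: 14.18
eef_pos: [0.4201, 0.0001, 0.2985]
eef_rot: [-179.8, 0.0, 90.0]
wrist_force: [-0.0, -0.6, 0.6]
opening: 0.0718
grasp_force: 0.0
```

```bash
cat >> h.py <<'E'
def strips(s,z=.006,thr=75,show=None):
    """dark strips on green: top-face rectangles -> world centre, long-axis direction, size"""
    im=s['image']; m=(im.max(2)<thr).astype(np.uint8); m=cv2.morphologyEx(m,cv2.MORPH_CLOSE,np.ones((7,7),np.uint8)); m=cv2.morphologyEx(m,cv2.MORPH_OPEN,np.ones((3,3),np.uint8))
    out=[]
    for c in cv2.findContours(m,cv2.RETR_EXTERNAL,cv2.CHAIN_APPROX_NONE)[0]:
        if cv2.contourArea(c)<300: continue
        w=np.array([ray(s,*p[0],z)[:2] for p in c],np.float32)*1e3
        (cx,cy),(a,b),th=cv2.minAreaRect(w)
        if b>a: a,b,th=b,a,th+90
        if 75<a<110 and 35<b<60: out.append((cx/1e3,cy/1e3,(th+90)%180-90,a,b)); print('strip',np.round([cx,cy],1),'axis deg',round((th+90)%180-90,1),'size',round(a,1),round(b,1))
    return out
E
python3 - <<'E'
from h import *
s=grab('p1'); strips(s)
for o in ['strip_1_mid','ballast_mid']:
    for d in search_frame(o,'wrist')[:4]: p=d['point']; print(o,np.round(p),round(d['confidence'],2),ray(s,p[1],p[0],.006 if 'st' in o else .016).round(3))
print('C');[strips(load(k)['s']) for k in('v1','v2')]
E
```

```text
[ 4.202e-01 -2.000e-04  2.987e-01] [-1.79844904e+02  6.84273370e-03  8.99662307e+01]
strip [429.3 -39.9] axis deg -7.2 size 95.6 45.6
strip [426.2 119.5] axis deg -1.9 size 95.4 45.0
strip_1_mid [ 45. 288.] 0.64 [0.427 0.125 0.006]
ballast_mid [262. 286.] 0.76 [ 0.425 -0.132  0.006]
ballast_mid [216. 470.] 0.73 [ 0.651 -0.069  0.006]
C
strip [725.4 147.8] axis deg 18.8 size 79.8 50.6
```

View pics/p1.png

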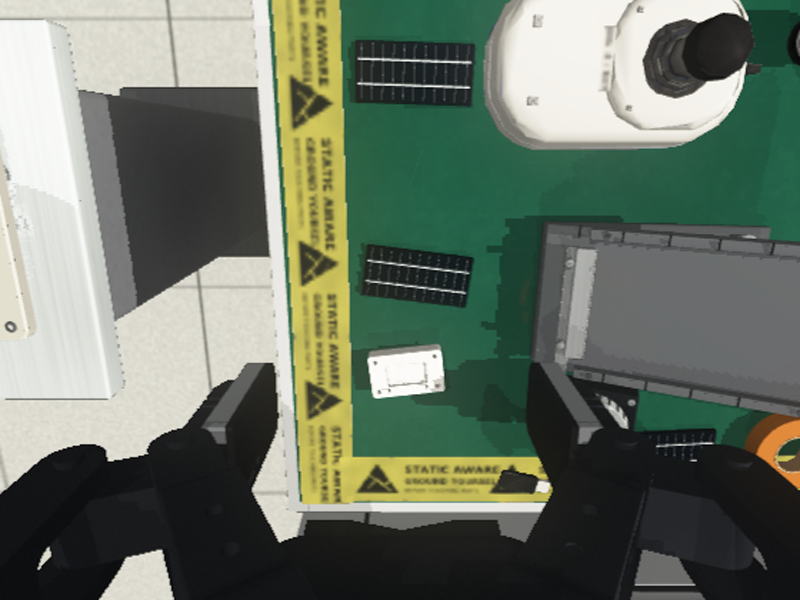

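p1 shows strip A at (415,72), strip B at (417,276) and the ballast at (407,370). I'll pick up B first.

```bash
python3 - <<'E'
from h import *
x,y=.4293,-.0399
plan([([x,y,.06],Rdown(172.8)),([x,y,.026],Rdown(172.8),.06)])
E
```

```text
16 rows
[[[-0.015,0.004,0.092,0,0,-0.142],[-0.015,0.002,0.092,0,0,-0.142],[-0.016,0,0.092,0,0,-0.142],[-0.016,-0.002,0.092,0,0,-0.142],[-0.015,-0.003,0.092,0,0,-0.141],[-0.015,-0.005,0.092,0,0,-0.142],[-0.014,-0.007,0.092,0,0,-0.141],[-0.013,-0.008,0.092,0,0,-0.142],[-0.012,-0.009,0.092,0,-0.001,-0.141],[-0.011,-0.011,0.092,0,0,-0.142],[-0.01,-0.012,0.092,0,-0.001,-0.141],[-0.009,-0.013,0.091,-0.001,0,-0.142]]]
[[[-0.007,-0.014,0.092,0,-0.001,-0.141],[0,0,0.057,0,0,-0],[0,0,0.056,0,0,-0],[0,0,0.057,0,0,-0]]]
```

Emit:
{"api": "send_rows", "payload": {
  "deltas": [
    [[-0.015,0.004,0.092,0,0,-0.142],[-0.015,0.002,0.092,0,0,-0.142],[-0.016,0,0.092,0,0,-0.142],[-0.016,-0.002,0.092,0,0,-0.142],[-0.015,-0.003,0.092,0,0,-0.141],[-0.015,-0.005,0.092,0,0,-0.142],[-0.014,-0.007,0.092,0,0,-0.141],[-0.013,-0.008,0.092,0,0,-0.142],[-0.012,-0.009,0.092,0,0,-0.141],[-0.011,-0.011,0.092,0,0,-0.142],[-0.01,-0.012,0.092,0,0,-0.141],[-0.009,-0.013,0.091,0,0,-0.142]]
  ],
  "jaw": 54
}}

```text
clock: 15.33
eef_pos: [0.4288, -0.037, 0.078]
eef_rot: [-180.0, -0.1, 166.7]
wrist_force: [-0.0, 0.1, -0.8]
opening: 0.0539
grasp_force: 0.0
```

Emit:
{"api": "send_rows", "payload": {
  "deltas": [
    [[-0.007,-0.014,0.092,0,0,-0.141],[0,0,0,0,0,0],[0,0,0,0,0,0]]
  ]
}}

```text
clock: 15.58
eef_pos: [0.4284, -0.0396, 0.0599]
eef_rot: [180.0, -0.2, 172.6]
wrist_force: [-0.5, -0.1, 0.1]
opening: 0.0537
grasp_force: 0.0
```

```bash
python3 - <<'E'
from h import *
print(status.get_obs()['joints'].round(0))
s=grab('p2'); strips(s)
x,y=.4293,-.0399
plan([([x,y,.026],Rdown(172.8),.06)])
E
```

```text
[ -5.  17. -27.  47.   0.   2.]
[ 0.4294 -0.0395  0.0608] [ 1.79992364e+02 -9.35640740e-02  1.72656393e+02]
strip [429.1 -40.2] axis deg -7.4 size 95.0 44.7
3 rows
[[[0,-0.001,0.058,0,-0.001,-0.001],[0,0,0.058,0,-0.001,-0.001],[0,-0.001,0.058,0,0,-0.001]]]
```

View pics/p2.png

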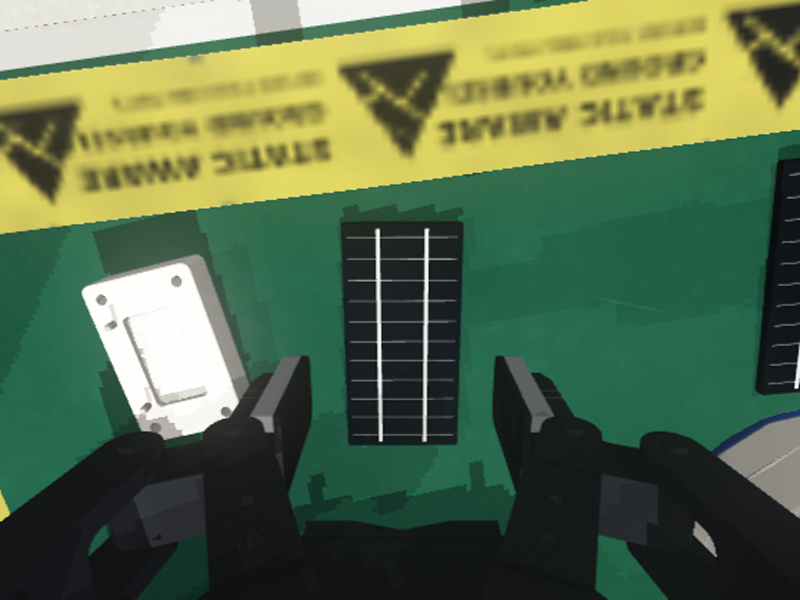

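p2 shows strip B centred between the fingers at (402,333), with the ballast's nearest edge about 59 mm from centre, which clears the fingers. Now I'll descend and probe for the bench.

Emit:
{"api": "send_rows", "payload": {
  "deltas": [
    [[0,0,0.058,0,0,0],[0,0,0.058,0,0,0],[0,0,0.058,0,0,0],[0,0,0,0,0,0],[0,0,0.005,0,0,0],[0,0,0.005,0,0,0],[0,0,0.005,0,0,0],[0,0,0.005,0,0,0],[0,0,0,0,0,0]]
  ],
  "jaw": 50
}}

```text
clock: 16.38
eef_pos: [0.4296, -0.0391, 0.0222]
eef_rot: [180.0, -0.0, 172.9]
wrist_force: [-1.0, 0.7, 0.4]
opening: 0.0501
grasp_force: 0.0
```

Emit:
{"api": "send_rows", "payload": {
  "deltas": [
    [[0,0,0.005,0,0,0],[0,0,0.005,0,0,0],[0,0,0,0,0,0]]
  ]
}}

```text
clock: 16.63
eef_pos: [0.4291, -0.0391, 0.0197]
eef_rot: [180.0, -0.1, 172.9]
wrist_force: [0.1, 0.4, 0.6]
opening: 0.0498
grasp_force: 0.0
```

Emit:
{"api": "send_rows", "payload": {
  "deltas": [
    [[0,0,0.005,0,0,0],[0,0,0.005,0,0,0],[0,0,0,0,0,0]]
  ]
}}

```text
clock: 16.88
eef_pos: [0.4291, -0.0391, 0.0176]
eef_rot: [180.0, -0.1, 172.9]
wrist_force: [-0.6, 0.3, 0.4]
opening: 0.0501
grasp_force: 0.0
```

Emit:
{"api": "send_rows", "payload": {
  "deltas": [
    [[0,0,0.005,0,0,0],[0,0,0.005,0,0,0],[0,0,0,0,0,0]]
  ]
}}

```text
clock: 17.13
eef_pos: [0.4291, -0.0391, 0.0156]
eef_rot: [180.0, -0.1, 172.9]
wrist_force: [-1.0, -0.1, 0.7]
opening: 0.0502
grasp_force: 0.0
```

Emit:
{"api": "send_rows", "payload": {
  "deltas": [
    [[0,0,0.005,0,0,0],[0,0,0.005,0,0,0],[0,0,0,0,0,0]]
  ]
}}

```text
clock: 17.38
eef_pos: [0.4291, -0.0391, 0.0136]
eef_rot: [180.0, -0.1, 172.9]
wrist_force: [0.2, 0.3, -0.0]
opening: 0.0502
grasp_force: 0.0
```

Emit:
{"api": "send_rows", "payload": {
  "deltas": [
    [[0,0,0.005,0,0,0],[0,0,0.005,0,0,0],[0,0,0,0,0,0]]
  ]
}}

```text
clock: 17.63
eef_pos: [0.4291, -0.0391, 0.0117]
eef_rot: [180.0, -0.1, 172.9]
wrist_force: [0.6, 0.4, 0.5]
opening: 0.0501
grasp_force: 0.0
```

Emit:
{"api": "send_rows", "payload": {
  "deltas": [
    [[0,0,0.005,0,0,0],[0,0,0,0,0,0]]
  ]
}}

```text
clock: 17.8
eef_pos: [0.4294, -0.0391, 0.011]
eef_rot: [180.0, -0.0, 172.9]
wrist_force: [-0.9, -0.2, 2.0]
opening: 0.0501
grasp_force: 1.3
```

Emit:
{"api": "send_rows", "payload": {
  "deltas": [
    [[0,0,0.005,0,0,0],[0,0,0,0,0,0]]
  ]
}}

```text
clock: 17.97
eef_pos: [0.4293, -0.0391, 0.011]
eef_rot: [180.0, -0.0, 172.9]
wrist_force: [-3.9, -0.2, 13.4]
opening: 0.0501
grasp_force: 6.6
```

Emit:
{"api": "send_rows", "payload": {
  "deltas": [
    [[0,0,0.005,0,0,0],[0,0,0,0,0,0]]
  ]
}}

```text
clock: 18.13
eef_pos: [0.4293, -0.0391, 0.0109]
eef_rot: [180.0, -0.0, 172.9]
wrist_force: [-7.0, 0.5, 24.0]
opening: 0.0501
grasp_force: 11.7
```

```bash
python3 - <<'E'
from h import *
q=np.load('board.npy'); wr=q[5]
for k in('v3','k2','r1','v1'):
    L=load(k); s=L['s']
    d=lambda X:(np.array(s['R'])@X+np.array(s['t']))[2]
    print(k,'model depth knobtop,ringtop,housing',[round(d(bpose(q[4],-.097,wr+w)[0])*1e3,1) for w in(.035,.007,-.0095)], 'cam', (-np.array(s['R']).T@s['t']).round(4), 'cam in tool', (L['R'].T@(-np.array(s['R']).T@s['t']-L['p'])).round(4))
s=load('v3')['s']
print('v3: knob px',(446-351)*.7,'->',36*359.7/((446-351)*.7),'ring',58*359.7/((467-331)*.7),'house width mid', 62*359.7/((466.5-333)*.7),'pins',68*359.7/((267-124)*.7))
print('pin model depth',[(np.array(s['R'])@bpose(q[6],v,q[7])[0]+np.array(s['t']))[2] for v in(.034,-.034)])
E
```

```text
v3 model depth knobtop,ringtop,housing [np.float64(205.0), np.float64(232.0), np.float64(247.9)] cam [ 0.511  -0.1524  0.2815] cam in tool [ 6.820e-02  1.000e-04 -1.288e-01]
k2 model depth knobtop,ringtop,housing [np.float64(189.4), np.float64(216.3), np.float64(232.1)] cam [ 0.4896 -0.1497  0.2638] cam in tool [ 6.69e-02  1.00e-04 -1.29e-01]
r1 model depth knobtop,ringtop,housing [np.float64(213.5), np.float64(240.4), np.float64(256.3)] cam [ 0.5126 -0.0895  0.2796] cam in tool [ 0.0686  0.0013 -0.1307]
v1 model depth knobtop,ringtop,housing [np.float64(354.4), np.float64(381.2), np.float64(397.0)] cam [ 0.5469 -0.0542  0.435 ] cam in tool [ 0.0672  0.0003 -0.1281]
v3: knob px 66.5 -> 194.72481203007519 ring 219.14495798319328 house width mid 238.64526484751204 pins 244.35164835164835
pin model depth [np.float64(0.24472255320102743), np.float64(0.24472666031563875)]
```

```bash
python3 - <<'E'
import fit
from h import *
def run(drop):
    fit.D=[d for d in D0 if not any(d[0].startswith(x) for x in drop) and not(d[0]=='farR' and d[1]=='v2') and not (d[0]=='t2L' and d[1]=='v1')]
    s=least_squares(fit.res,fit.q0,loss='soft_l1',f_scale=1.); r=fit.res(s.x)
    print(drop,'x0 y0 h',s.x[:3].round(4),'yaw',np.degrees(s.x[3]).round(2),'ua wr up wp t0',s.x[4:9].round(4),'rms',np.sqrt((r**2).mean()).round(2)); return s.x
D0=fit.D
run(()); run(('kt',)); q=run(('kt','h','s')); 
for kk in('v3','v2','v1'):
    r=fit.res(q);
i=0
for n,v,c,w in fit.D:
    k=2 if c is not None else 1; print(n,v,r[i:i+k].round(1),end='|'); i+=k
np.save('q2.npy',q)
E
```

```text
() x0 y0 h [ 0.6243 -0.0562  0.0586] yaw -1.04 ua wr up wp t0 [-0.0509  0.0094 -0.0868  0.0129 -0.0428] rms 1.37
('kt',) x0 y0 h [ 0.6243 -0.0563  0.0586] yaw -1.01 ua wr up wp t0 [-0.0508  0.0141 -0.0867  0.0131 -0.0428] rms 1.0
('kt', 'h', 's') x0 y0 h [ 0.6243 -0.0565  0.0584] yaw -1.04 ua wr up wp t0 [-0.0264  0.0018 -0.0865  0.0137 -0.0428] rms 0.88
farL v1 [-1.5  0.2]|farL v2 [-2.  -0.5]|farR v1 [0.3 0.5]|pinL v1 [0.6 0.6]|pinL v2 [1.  0.5]|pinR v1 [0.2 1.3]|pinR v2 [0.8 1. ]|pinL v3 [-0.2 -0.9]|pinR v3 [-0.  -1.5]|t4L v3 [0.9]|t3L v3 [0.2]|t2L v3 [-0.9]|t4R v3 [0.6]|t3R v3 [0.8]|t2R v3 [0.7]|t5L v1 [-0.9]|t4L v1 [-1.1]|t3L v1 [-1.5]|t5R v1 [-0.9]|t3R v1 [0.4]|t5L v2 [-0.3]|t5R v2 [-0.4]|
```

Emit:
{"api": "send_rows", "payload": {
  "deltas": [
    [[0,0,-0.02,0,0,0],[0,0,-0.01,0,0,0],[0,0,0,0,0,0],[0,0,0,0,0,0]]
  ]
}}

```text
clock: 18.47
eef_pos: [0.4293, -0.0391, 0.0147]
eef_rot: [180.0, -0.1, 172.9]
wrist_force: [0.2, -0.2, 0.3]
opening: 0.05
grasp_force: 0.0
```

Emit:
{"api": "send_rows", "payload": {
  "deltas": [
    [[0,0,0,0,0,0],[0,0,0,0,0,0],[0,0,0,0,0,0],[0,0,0,0,0,0]]
  ],
  "jaw": 36,
  "newtons": 30
}}

```text
clock: 18.8
eef_pos: [0.4291, -0.0391, 0.0148]
eef_rot: [180.0, -0.1, 172.9]
wrist_force: [-2.0, -0.3, 4.5]
opening: 0.0426
grasp_force: 29.9
```

```bash
cp q2.npy /tmp/; python3 - <<'E'
from h import *
q=np.load('board.npy'); q2=np.load('q2.npy'); q[:4]=[.6243,-.0565,.0584,np.radians(-1.05)]; np.save('board.npy',q)
print(cur()[0],status.get_obs()['opening'])
# course centers in board frame, strip-center pose
E
```

```text
[ 0.42909069 -0.0390671   0.01480413] 0.04262691771764792
```

```bash
cat >> h.py <<'E'
def course(n,lift=0,off=.0118,dv=0,du=0,low=-.0738):
    """TCP pose with the strip centre over course n, lifted square to the strip"""
    q=np.load('board.npy'); u=low+.031*(n-1)+.02216+du
    P,R=bpose(u,dv,.00722,-90,11.2); return P-R.apply([0,0,off+lift]),R
E
python3 - <<'E'
from h import *
p,R=cur(); U=([p[0],p[1],.12],R,.15); print(course(1)[0],course(1,.05)[0])
a=plan([U,(*course(1,.05),)])
plan([(*course(1,.004),.1)],start=a)
E
```

```text
[ 0.57151333 -0.05553253  0.05734057] [ 0.56214584 -0.05536084  0.10645494]
17 rows
[[[0,0,-0.131,0,0,0],[0,0,-0.132,0,0,0],[0,0,-0.131,0,0,0],[0.001,0,-0.132,0,0,0],[-0.052,0,0.005,-0.015,-0.014,0.143],[-0.051,0.006,0.006,-0.015,-0.014,0.143],[-0.05,0.011,0.006,-0.015,-0.014,0.143],[-0.048,0.017,0.007,-0.015,-0.014,0.143],[-0.046,0.022,0.008,-0.015,-0.013,0.143],[-0.043,0.027,0.009,-0.015,-0.014,0.143],[-0.04,0.032,0.009,-0.015,-0.013,0.143],[-0.036,0.036,0.01,-0.015,-0.014,0.143]]]
[[[-0.032,0.04,0.011,-0.015,-0.013,0.143],[-0.027,0.043,0.012,-0.015,-0.014,0.143],[-0.022,0.045,0.013,-0.015,-0.013,0.143],[-0.017,0.047,0.013,-0.015,-0.014,0.143],[-0.011,0.049,0.014,-0.015,-0.013,0.143]]]
3 rows
[[[0,0,0.077,0,0,0],[0,0,0.077,0,0,0],[0,0,0.076,0,0,0]]]
```

Emit:
{"api": "send_rows", "payload": {
  "deltas": [
    [[0,0,-0.06,0,0,0],[0,0,-0.131,0,0,0],[0,0,-0.132,0,0,0],[0,0,-0.131,0,0,0],[0,0,-0.072,0,0,0],[-0.052,0,0.005,-0.015,-0.014,0.143],[-0.051,0.006,0.006,-0.015,-0.014,0.143],[-0.05,0.011,0.006,-0.015,-0.014,0.143],[-0.048,0.017,0.007,-0.015,-0.014,0.143],[-0.046,0.022,0.008,-0.015,-0.013,0.143],[-0.043,0.027,0.009,-0.015,-0.014,0.143],[-0.04,0.032,0.009,-0.015,-0.013,0.143]]
  ]
}}

```text
clock: 19.8
eef_pos: [0.5009, -0.048, 0.112]
eef_rot: [174.2, 2.0, 127.4]
wrist_force: [-0.4, -0.9, -0.5]
opening: 0.0426
grasp_force: 32.6
```

Emit:
{"api": "send_rows", "payload": {
  "deltas": [
    [[-0.036,0.036,0.01,-0.015,-0.014,0.143],[-0.032,0.04,0.011,-0.015,-0.013,0.143],[-0.027,0.043,0.012,-0.015,-0.014,0.143],[-0.022,0.045,0.013,-0.015,-0.013,0.143],[-0.017,0.047,0.013,-0.015,-0.014,0.143],[-0.011,0.049,0.014,-0.015,-0.013,0.143],[0,0,0,0,0,0],[0,0,0,0,0,0]]
  ]
}}

```text
clock: 20.47
eef_pos: [0.5619, -0.0553, 0.1057]
eef_rot: [169.3, 0.0, 89.1]
wrist_force: [-0.6, 0.3, -0.8]
opening: 0.0423
grasp_force: 32.6
```

```bash
python3 - <<'E'
from h import *
where(); s=grab('g1'); plan([(*course(1,.006),.08)])
E
```

```text
t 20.47 uvw mm [-40.2   0.1  67.3] rotvec/eul zyx [-90.2   0.1  11.3] F [-0.6  0.3 -0.8] M [0.03 0.21 0.05] open 42.3 g 32.6
[ 0.5616 -0.0553  0.1058] [1.69327654e+02 1.33015447e-02 8.91109935e+01]
3 rows
[[[0,0.001,0.072,-0.001,0,0.001],[0,0.001,0.073,-0.001,0,0.001],[0,0.002,0.072,-0.001,0,0.002]]]
```

View pics/g1.png

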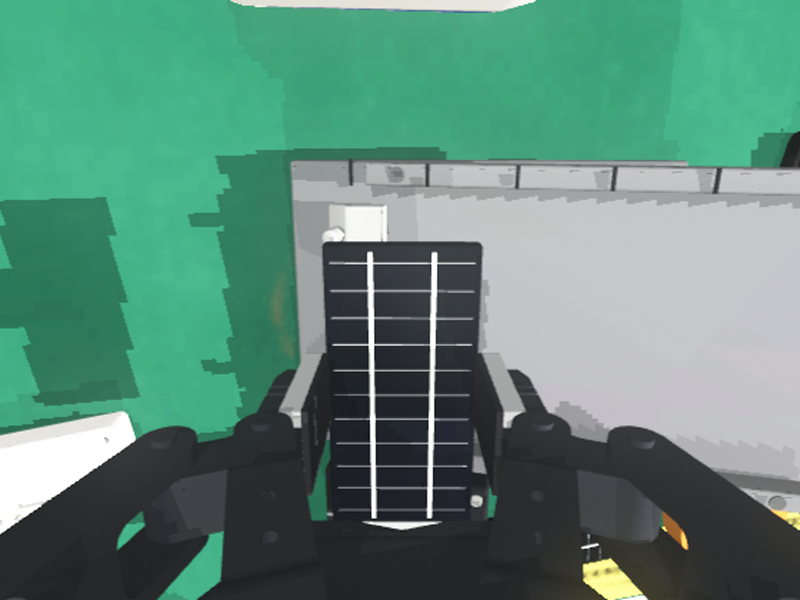

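The strip is held squarely, with its far edge at row 242 and columns 325–482.

```bash
python3 - <<'E'
from h import *
L=load('g1'); s=L['s']
for x in(.041,.043,.045,.047): print(x,[ (proj(s,L['p']+L['R']@np.array([x,y,.0088]))[0]/.7).round(1) for y in(-.022,.022)])
E
```

```text
0.041 [array([320.4, 246.9]), array([481.6, 247. ])]
0.043 [array([320.1, 239.7]), array([481.9, 239.8])]
0.045 [array([319.7, 232.4]), array([482.2, 232.5])]
0.047 [array([319.4, 225.1]), array([482.6, 225.1])]
```

Emit:
{"api": "send_rows", "payload": {
  "deltas": [
    [[0,0.001,0.072,0,0,0],[0,0.001,0.073,0,0,0],[0,0.002,0.072,0,0,0.002],[0,0,0,0,0,0],[0,0,0,0,0,0]]
  ]
}}

```text
clock: 20.93
eef_pos: [0.5701, -0.0556, 0.0633]
eef_rot: [169.4, -0.0, 88.9]
wrist_force: [0.3, -0.2, -0.2]
opening: 0.0425
grasp_force: 32.6
```

```bash
python3 - <<'E'
from h import *
where(); plan([(*course(1,.001),.08)])
E
```

```text
t 20.93 uvw mm [-48.5  -0.   24.8] rotvec/eul zyx [-90.    0.   11.4] F [ 0.3 -0.2 -0.2] M [ 0.01  0.2  -0.01] open 42.5 g 32.6
1 rows
[[[0,0.002,0.025,-0.004,0,-0]]]
```

Emit:
{"api": "send_rows", "payload": {
  "deltas": [
    [[0.01,0.002,0.013,-0.004,0,0],[0,0,0.013,0,0,0],[0,0,0,0,0,0]]
  ]
}}

```text
clock: 21.18
eef_pos: [0.573, -0.0535, 0.0595]
eef_rot: [169.0, -0.0, 88.9]
wrist_force: [-1.1, -0.1, -0.8]
opening: 0.0428
grasp_force: 32.6
```

Emit:
{"api": "send_rows", "payload": {
  "deltas": [
    [[0,0,0.004,0,0,0],[0,0,0.004,0,0,0],[0,0,0,0,0,0]]
  ]
}}

```text
clock: 21.43
eef_pos: [0.5734, -0.0536, 0.0586]
eef_rot: [169.0, -0.0, 88.9]
wrist_force: [-1.9, 1.0, 4.1]
opening: 0.0424
grasp_force: 33.2
```

Emit:
{"api": "send_rows", "payload": {
  "deltas": [
    [[0,0,0.004,0,0,0],[0,0,0,0,0,0]]
  ]
}}

```text
clock: 21.6
eef_pos: [0.5734, -0.0536, 0.0585]
eef_rot: [168.9, -0.0, 88.9]
wrist_force: [-5.7, 0.7, 9.9]
opening: 0.0421
grasp_force: 33.8
```

```bash
python3 - <<'E'
from h import *
where(); p,R=cur(); P,Q=course(1,0,dv=.002); print('tool-frame error mm',(Q.inv().apply(p-P)*1e3).round(2))
E
```

```text
t 21.6 uvw mm [-47.2   1.9  19.2] rotvec/eul zyx [-89.9  -0.   10.9] F [-5.7  0.7  9.9] M [ 0.13  0.78 -0.03] open 42.1 g 33.8
tool-frame error mm [-0.08  2.06 -0.81]
```

Emit:
{"api": "send_rows", "payload": {
  "deltas": [
    [[0,0,-0.01,0,0,0],[0,-0.01,0,0.006,0,0],[0,0,0.004,0,0,0],[0,0,0.004,0,0,0],[0,0,0,0,0,0]]
  ]
}}

```text
clock: 22.02
eef_pos: [0.5711, -0.0537, 0.0579]
eef_rot: [169.3, -0.0, 88.9]
wrist_force: [-6.1, 0.6, 9.9]
opening: 0.0422
grasp_force: 33.9
```

```bash
python3 - <<'E'
from h import *
where(); p,R=cur(); P,Q=course(1,0,dv=.002); print('tool-frame error mm',(Q.inv().apply(p-P)*1e3).round(2))
E
```

```text
t 22.02 uvw mm [-49.5   1.9  19.4] rotvec/eul zyx [-89.9  -0.   11.3] F [-6.1  0.6  9.9] M [0.13 0.93 0.01] open 42.2 g 33.9
tool-frame error mm [-0.14 -0.3  -0.59]
```

Emit:
{"api": "send_rows", "payload": {
  "deltas": [
    [[0,0,-0.003,0,0,0],[0,0,0,0,0,0],[0,0,0,0,0,0],[0,0,0,0,0,0]]
  ],
  "jaw": 54
}}

```text
clock: 22.35
eef_pos: [0.571, -0.0536, 0.0569]
eef_rot: [169.3, -0.0, 88.9]
wrist_force: [0.3, -0.5, -0.5]
opening: 0.0541
grasp_force: 0.0
```

Emit:
{"api": "send_rows", "payload": {
  "deltas": [
    [[0,0,-0.03,0,0,0],[0,0,-0.15,0,0,0],[0,0,-0.2,0,0,0],[-0.1,-0.1,-0.1,0,0,0],[0,0,0,0,0,0],[0,0,0,0,0,0]]
  ]
}}

```text
clock: 22.85
eef_pos: [0.5335, -0.0736, 0.1499]
eef_rot: [169.1, 0.0, 88.8]
wrist_force: [0.8, 0.5, 0.7]
opening: 0.0539
grasp_force: 0.0
```

```bash
python3 - <<'E'
from h import *
where(); s=grab('q1')
for v in (.045,-.045): print((proj(s,bpose(-.0738,v,.0144)[0])[0]/.7).round(1),(proj(s,bpose(-.0738+.0432,v,.006)[0])[0]/.7).round(1))
E
```

```text
t 22.85 uvw mm [-49.6 -18.8 118.7] rotvec/eul zyx [-89.9  -0.1  11.1] F [0.8 0.5 0.7] M [-0.03  0.17  0.01] open 53.9 g 0.0
[ 0.5333 -0.0731  0.1486] [ 1.69206798e+02 -1.71221963e-02  8.88259100e+01]
[393.2 153.2] [492.1 153. ]
[394.4 342. ] [483.8 341.9]
```

View pics/q1.png

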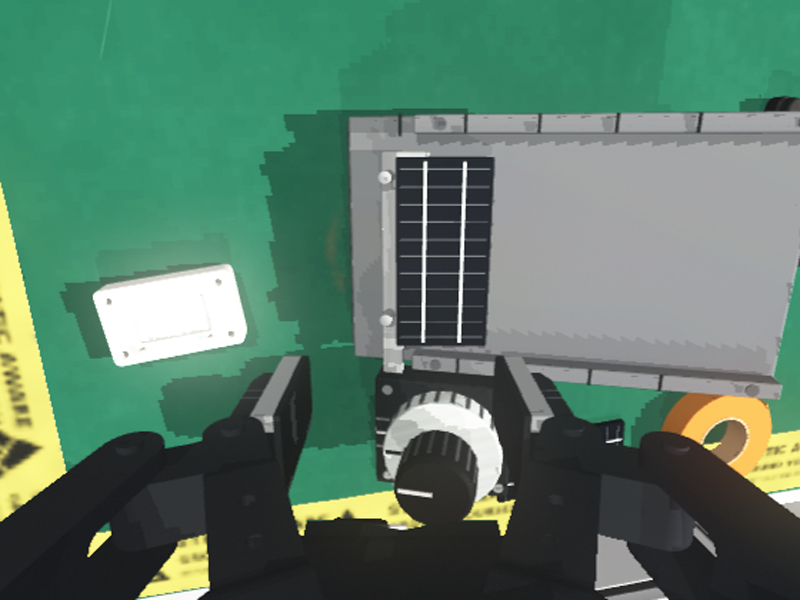

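Strip 1 lies across the deck with its lower edge at col 397, the pins at col 385, and its ends at rows 157 and 346, against a prediction of 153 and 342. It is about 2 mm too far right and 1 mm too far upslope, so I'll regrip and shift it.

```bash
python3 - <<'E'
from h import *
P,Q=course(1,0.0,dv=.002)
plan([(*course(1,.03,dv=.002),),(*course(1,.0005,dv=.002),.05)])
E
```

```text
5 rows
[[[0.051,0.05,0.167,0,0,-0.001],[0.051,0.05,0.167,0,0,-0.002],[0,0,0.049,0,0,0],[0,0,0.049,0,0,0],[0,0,0.049,0,0,0]]]
```

Emit:
{"api": "send_rows", "payload": {
  "deltas": [
    [[0.051,0.05,0.167,0,0,0],[0.051,0.05,0.167,0,0,0],[0,0,0.049,0,0,0],[0,0,0.049,0,0,0],[0,0,0.049,0,0,0],[0,0,0,0,0,0],[0,0,0,0,0,0]]
  ]
}}

```text
clock: 23.48
eef_pos: [0.571, -0.0534, 0.057]
eef_rot: [169.3, -0.0, 88.9]
wrist_force: [0.5, -0.0, 0.4]
opening: 0.0544
grasp_force: 0.0
```

Emit:
{"api": "send_rows", "payload": {
  "deltas": [
    [[0,0,0,0,0,0],[0,0,0,0,0,0],[0,0,0,0,0,0],[0,0,-0.005,0,0,0],[0,0,-0.005,0,0,0],[0,0,0,0,0,0]]
  ],
  "jaw": 36
}}

```text
clock: 23.98
eef_pos: [0.5709, -0.0533, 0.0595]
eef_rot: [169.3, -0.0, 88.9]
wrist_force: [0.0, 0.4, -0.4]
opening: 0.0425
grasp_force: 30.5
```

```bash
python3 - <<'E'
from h import *
where(); p,R=cur(); P,Q=course(1,0,dv=.002); print('tool-frame error mm',(Q.inv().apply(p-P)*1e3).round(2))
E
```

```text
t 23.98 uvw mm [-49.2   2.3  21. ] rotvec/eul zyx [-89.9  -0.   11.3] F [ 0.   0.4 -0.4] M [-0.02  0.14 -0.02] open 42.5 g 30.5
tool-frame error mm [ 0.27 -0.27 -2.21]
```

Emit:
{"api": "send_rows", "payload": {
  "deltas": [
    [[0.009,-0.004,0,0,0,0],[0,0,0.004,0,0,0],[0,0,0.004,0,0,0],[0,0,0.001,0,0,0],[0,0,0,0,0,0]]
  ]
}}

```text
clock: 24.4
eef_pos: [0.5702, -0.0512, 0.0576]
eef_rot: [169.3, -0.0, 88.9]
wrist_force: [-2.6, 0.9, 4.0]
opening: 0.0429
grasp_force: 31.0
```

```bash
python3 - <<'E'
from h import *
where(); p,R=cur(); P,Q=course(1,0,dv=.002); print('tool-frame error mm',(Q.inv().apply(p-P)*1e3).round(2))
E
```

```text
t 24.4 uvw mm [-50.6   4.3  19.6] rotvec/eul zyx [-89.9  -0.   11.3] F [-2.6  0.9  4. ] M [0.14 0.61 0.02] open 42.9 g 31.0
tool-frame error mm [ 2.28 -1.36 -0.53]
```

Contact at 4 N. I'll release, retreat and take a measurement view.

Emit:
{"api": "send_rows", "payload": {
  "deltas": [
    [[0,0,-0.001,0,0,0],[0,0,0,0,0,0],[0,0,0,0,0,0],[0,0,0,0,0,0]]
  ],
  "jaw": 54
}}

```text
clock: 24.73
eef_pos: [0.5703, -0.0514, 0.0572]
eef_rot: [169.3, -0.0, 88.9]
wrist_force: [0.3, -1.0, 1.1]
opening: 0.0542
grasp_force: 0.0
```

Emit:
{"api": "send_rows", "payload": {
  "deltas": [
    [[0,0,-0.03,0,0,0],[0,0,-0.15,0,0,0],[0,0,-0.2,0,0,0],[-0.11,-0.1,-0.1,0,0,0],[0,0,0,0,0,0],[0,0,0,0,0,0]]
  ]
}}

```text
clock: 25.23
eef_pos: [0.5327, -0.0735, 0.1501]
eef_rot: [169.1, 0.0, 88.8]
wrist_force: [0.6, -0.1, -1.1]
opening: 0.0538
grasp_force: 0.0
```

```bash
cat >> h.py <<'E'
def edges(s,n,low=-.0738):
    """laid strip n: dark blob -> its own-plane position relative to nominal (du,dv mm, angle)"""
    P,R=bpose(low+.031*(n-1)+.02216,0,.00722,0,11.2); Rb=R*Rn.from_euler('x',180,degrees=True); C=P+Rb.apply([0,0,.003])
    im=s['image']; m=(im.max(2)<75).astype(np.uint8); m=cv2.morphologyEx(m,cv2.MORPH_CLOSE,np.ones((5,5),np.uint8))
    poly=np.array([proj(s,C+Rb.apply([a*.0225,b*.0515,0]))[0] for a,b in((-1.7,-1),(-1.7,1),(1.25,1),(1.25,-1))]).astype(np.int32)
    k=np.zeros_like(m); cv2.fillPoly(k,[poly],1); m&=k
    c=max(cv2.findContours(m,cv2.RETR_EXTERNAL,cv2.CHAIN_APPROX_NONE)[0],key=cv2.contourArea)
    Rc=np.array(s['R']);o=-Rc.T@np.array(s['t']); A=Rb.inv().apply(o-C); W=[]
    for p in c[:,0]:
        d=Rb.inv().apply(Rc.T@np.linalg.solve(s['camera_matrix'],[*p,1])); x=A-d*A[2]/d[2]; W.append(x[:2]*1e3)
    W=np.array(W,np.float32); r=cv2.minAreaRect(W); print('strip',n,'centre err du,dv',np.round(r[0],1),'size',np.round(r[1],1),'ang',round(r[2],1),'u lo/hi',np.percentile(W[:,0],[3,97]).round(1),'v lo/hi',np.percentile(W[:,1],[3,97]).round(1))
E
python3 - <<'E'
from h import *
edges(load('q1')['s'],1); s=grab('q2'); edges(s,1)
E
```

```text
strip 1 centre err du,dv [-0.2 -1.4] size [89.5 42.9] ang 89.8 u lo/hi [-21.8  21.3] v lo/hi [-46.2  43.3]
[ 0.5325 -0.073   0.1488] [ 1.69195671e+02 -1.69091812e-02  8.88175703e+01]
strip 1 centre err du,dv [-1.4  1. ] size [89.8 43.3] ang 89.8 u lo/hi [-23.2  20.2] v lo/hi [-44.   45.9]
```

```bash
python3 - <<'E'
from h import *
s=load('q1')['s']
for c,r,w in((401,125,0),(401,125,.010),(465,124,.010),(540,124,.010),(618,123,.010),(700,123,.010),(590,377,.010),(660,383,.010)): print((c,r),w,(onplane(s,c*.7,r*.7,w)*1e3).round(1))
for w in(.012,.0144): print('pins',w,[(onplane(s,c*.7,r*.7,w)*1e3).round(1)[:2] for c,r in((385,177),(386,320))])
print('edge',(onplane(s,397*.7,250*.7,.0144)*1e3).round(1),'nominal top-lower edge u',-73.8+6*np.sin(np.radians(11.2)))
# auto sub-pixel pins in q2: bright blobs near lower edge
s=load('q2')['s']; g=s['image'].max(2)
for v in(.034,-.034):
    c=proj(s,bpose(-.078,v,.0135)[0])[0].astype(int); w=g[c[1]-6:c[1]+7,c[0]-9:c[0]+14]; print(c); print(w[3:10:1].tolist())
E
```

```text
(401, 125) 0 [-73.1  57.4   0. ]
(401, 125) 0.01 [-71.1  57.1  10. ]
(465, 124) 0.01 [-42.7  57.3  10. ]
(540, 124) 0.01 [-11.  57.  10.]
(618, 123) 0.01 [20.2 57.1 10. ]
(700, 123) 0.01 [51.3 56.8 10. ]
(590, 377) 0.01 [ 19.8 -57.5  10. ]
(660, 383) 0.01 [ 50.7 -57.7  10. ]
pins 0.012 [array([-78.2,  34.4]), array([-78.5, -34.7])]
pins 0.0144 [array([-77.6,  34.6]), array([-77.9, -33.8])]
edge [-72.3   1.2  14.4] nominal top-lower edge u -72.63459389268017
[270 124]
[[139, 139, 138, 140, 139, 151, 185, 217, 229, 234, 238, 239, 215, 129, 114, 90, 49, 55, 55, 55, 54, 55, 54], [139, 139, 139, 139, 144, 171, 203, 218, 226, 233, 237, 241, 240, 208, 126, 86, 49, 55, 54, 55, 54, 54, 54], [139, 138, 139, 139, 153, 181, 200, 210, 220, 228, 233, 237, 242, 240, 202, 83, 48, 55, 55, 55, 55, 54, 55], [138, 139, 139, 139, 160, 189, 199, 207, 203, 189, 195, 221, 242, 241, 200, 79, 48, 57, 54, 56, 55, 55, 55], [139, 140, 139, 138, 147, 175, 198, 204, 202, 189, 189, 219, 240, 236, 187, 79, 48, 54, 54, 55, 55, 55, 55], [139, 138, 138, 139, 145, 168, 194, 205, 211, 204, 191, 216, 234, 195, 100, 84, 51
[... 209 characters left out ...]
33, 118, 116, 92, 52, 48, 49, 53, 53, 54, 53, 54], [124, 124, 124, 124, 125, 137, 173, 203, 217, 228, 230, 200, 125, 111, 88, 51, 48, 65, 84, 85, 85, 85, 84], [124, 124, 124, 124, 126, 155, 191, 206, 214, 221, 229, 234, 213, 123, 86, 50, 49, 64, 82, 82, 82, 81, 83], [123, 123, 124, 124, 137, 169, 190, 199, 211, 218, 225, 233, 236, 196, 89, 53, 47, 47, 48, 47, 47, 48, 48], [124, 124, 125, 124, 137, 168, 185, 194, 203, 214, 221, 229, 231, 196, 98, 52, 48, 47, 48, 47, 48, 48, 48], [124, 123, 125, 124, 130, 159, 184, 189, 198, 206, 217, 228, 209, 137, 106, 53, 48, 48, 48, 48, 49, 48, 49], [124, 123, 124, 124, 124, 143, 174, 188, 197, 203, 210, 210, 179, 129, 106, 53, 47, 47, 47, 46, 47, 47, 49]]
```

```bash
python3 - <<'E'
from h import *
R=Rdown(178.1)
a=plan([([.44,.0,.17],Rdown(140)),([.427,.1195,.10],R),([.427,.1195,.025],R,.1)])
E
```

```text
18 rows
[[[0.044,-0.055,-0.024,0.028,0.013,-0.142],[0.051,-0.05,-0.022,0.028,0.013,-0.142],[0.056,-0.045,-0.021,0.028,0.013,-0.142],[0.061,-0.039,-0.019,0.028,0.014,-0.142],[0.065,-0.032,-0.018,0.028,0.013,-0.142],[0.069,-0.025,-0.017,0.028,0.014,-0.141],[0.071,-0.018,-0.015,0.028,0.013,-0.142],[0.073,-0.011,-0.014,0.028,0.014,-0.141],[0.072,0.069,0.058,0,0,-0.141],[0.064,0.077,0.058,0,0,-0.141],[0.055,0.084,0.058,0,0,-0.141],[0.046,0.089,0.059,0,0,-0.141]]]
[[[0.036,0.094,0.058,0,0,-0.141],[0.025,0.097,0.059,0,0,-0.142],[0,0,0.094,0,0,0],[0,0,0.094,0,0,0],[0,0,0.093,0,0,0],[0,0,0.094,0,0,0]]]
```

Emit:
{"api": "send_rows", "payload": {
  "deltas": [
    [[0.044,-0.055,-0.024,0.028,0.013,-0.142],[0.051,-0.05,-0.022,0.028,0.013,-0.142],[0.056,-0.045,-0.021,0.028,0.013,-0.142],[0.061,-0.039,-0.019,0.028,0.014,-0.142],[0.065,-0.032,-0.018,0.028,0.013,-0.142],[0.069,-0.025,-0.017,0.028,0.014,-0.141],[0.071,-0.018,-0.015,0.028,0.013,-0.142],[0.073,-0.011,-0.014,0.028,0.014,-0.141],[0.072,0.069,0.058,0,0,-0.141],[0.064,0.077,0.058,0,0,-0.141],[0.055,0.084,0.058,0,0,-0.141],[0.046,0.089,0.059,0,0,-0.141]]
  ]
}}

```text
clock: 26.28
eef_pos: [0.4306, 0.0811, 0.1212]
eef_rot: [-179.9, -0.2, 165.8]
wrist_force: [-0.9, 0.5, 0.4]
opening: 0.054
grasp_force: 0.0
```

Emit:
{"api": "send_rows", "payload": {
  "deltas": [
    [[0.036,0.094,0.058,0,0,-0.141],[0.025,0.097,0.059,0,0,-0.142],[0,0,0,0,0,0],[0,0,0,0,0,0]]
  ]
}}

```text
clock: 26.62
eef_pos: [0.4254, 0.1205, 0.0977]
eef_rot: [-179.9, -0.3, 178.3]
wrist_force: [0.2, -0.9, -0.0]
opening: 0.0537
grasp_force: 0.0
```

```bash
python3 - <<'E'
from h import *
s=grab('p3'); strips(s); R=Rdown(178.1)
plan([([.427,.1195,.025],R,.1),([.427,.1195,.0148],R,.02)])
E
```

```text
[0.426  0.1199 0.0984] [-179.92673756   -0.23668116  178.16790607]
strip [425.2 119.7] axis deg -1.7 size 95.3 45.0
7 rows
[[[-0.002,0,0.092,0,-0.001,0],[-0.001,-0.001,0.092,-0.001,-0.001,0.001],[-0.002,0,0.092,0,-0.002,0],[-0.001,-0.001,0.091,-0.001,-0.001,0.001],[0,0,0.017,0,0,-0],[0,0,0.017,0,0,-0],[0,0,0.017,0,0,-0]]]
```

Emit:
{"api": "send_rows", "payload": {
  "deltas": [
    [[-0.002,0,0.092,0,-0.001,0],[-0.001,-0.001,0.092,0,-0.001,0],[-0.002,0,0.092,0,-0.002,0],[-0.001,-0.001,0.091,0,-0.001,0],[0,0,0.017,0,0,0],[0,0,0.017,0,0,0],[0,0,0.017,0,0,0],[0,0,0,0,0,0],[0,0,0,0,0,0]]
  ],
  "jaw": 52
}}

```text
clock: 27.42
eef_pos: [0.4286, 0.1193, 0.0165]
eef_rot: [180.0, 0.2, 178.1]
wrist_force: [0.5, -0.1, -0.3]
opening: 0.052
grasp_force: 0.0
```

Emit:
{"api": "send_rows", "payload": {
  "deltas": [
    [[0,0,0,0,0,0],[0,0,0,0,0,0],[0,0,0,0,0,0],[0,0,0,0,0,0]]
  ],
  "jaw": 36
}}

```text
clock: 27.75
eef_pos: [0.4286, 0.1194, 0.0169]
eef_rot: [180.0, 0.2, 178.2]
wrist_force: [-1.2, -0.3, 6.1]
opening: 0.0415
grasp_force: 30.0
```

```bash
python3 - <<'E'
from h import *
where(); p,R=cur(); print(p,status.get_obs()['joints'].round(0))
a=plan([([p[0],p[1],.05],R,.12),([p[0],p[1],.13],R,.2),([.43,.02,.15],Rdown(150)),(*course(2,.05,dv=.0033),)])
E
```

```text
t 27.75 uvw mm [-200.   172.3   36. ] rotvec/eul zyx [-179.1   21.8    0.3] F [-1.2 -0.3  6.1] M [-0.15  0.29  0.02] open 41.5 g 30.0
[0.4285558  0.11938029 0.01689448] [ 16.  22. -28.  41.  -0.  17.]
19 rows
[[[0,0,-0.083,0,0,0],[-0.001,0,-0.083,0,0,0],[-0.001,0,-0.2,0,0,0],[0,0,-0.2,0,0,0],[-0.005,-0.099,-0.02,0,0.001,0.125],[-0.014,-0.098,-0.02,0,0.001,0.125],[-0.024,-0.097,-0.02,0,0.001,0.125],[-0.033,-0.094,-0.02,0.001,0.001,0.125],[-0.043,-0.089,-0.02,0,0.001,0.126],[-0.088,0.009,0.016,-0.022,-0.013,0.135],[-0.086,0.018,0.017,-0.022,-0.013,0.135],[-0.084,0.026,0.018,-0.022,-0.013,0.135]]]
[[[-0.08,0.035,0.02,-0.021,-0.013,0.135],[-0.076,0.043,0.021,-0.022,-0.013,0.135],[-0.071,0.05,0.023,-0.021,-0.013,0.135],[-0.065,0.057,0.024,-0.022,-0.013,0.136],[-0.058,0.063,0.026,-0.021,-0.013,0.135],[-0.051,0.068,0.028,-0.022,-0.012,0.136],[-0.043,0.073,0.029,-0.021,-0.013,0.135]]]
```

The grip is 2 mm too high (opening 41.5), so I'll redo it lower.

Emit:
{"api": "send_rows", "payload": {
  "deltas": [
    [[0,0,0,0,0,0],[0,0,0,0,0,0],[0,0,0.006,0,0,0],[0,0,0.005,0,0,0],[0,0,0,0,0,0]]
  ],
  "jaw": 52
}}

```text
clock: 28.17
eef_pos: [0.4275, 0.1192, 0.0132]
eef_rot: [-180.0, 0.1, 178.2]
wrist_force: [-0.5, 0.3, 0.2]
opening: 0.0519
grasp_force: 0.0
```

Emit:
{"api": "send_rows", "payload": {
  "deltas": [
    [[0,0,0,0,0,0],[0,0,0,0,0,0],[0,0,0,0,0,0],[0,0,0,0,0,0]]
  ],
  "jaw": 36
}}

```text
clock: 28.5
eef_pos: [0.4276, 0.1192, 0.0136]
eef_rot: [-180.0, 0.1, 178.2]
wrist_force: [-1.7, 0.2, 1.5]
opening: 0.043
grasp_force: 30.6
```

Emit:
{"api": "send_rows", "payload": {
  "deltas": [
    [[0,0,-0.083,0,0,0],[0,0,-0.1,0,0,0],[-0.001,0,-0.2,0,0,0],[0,0,-0.2,0,0,0],[-0.005,-0.099,-0.02,0,0.001,0.125],[-0.014,-0.098,-0.02,0,0.001,0.125],[-0.024,-0.097,-0.02,0,0.001,0.125],[-0.033,-0.094,-0.02,0,0.001,0.125],[-0.043,-0.089,-0.02,0,0.001,0.126],[-0.088,0.009,0.016,-0.022,-0.013,0.135],[-0.086,0.018,0.017,-0.022,-0.013,0.135],[-0.084,0.026,0.018,-0.022,-0.013,0.135]]
  ]
}}

```text
clock: 29.5
eef_pos: [0.4783, -0.0026, 0.1405]
eef_rot: [176.8, 1.2, 131.4]
wrist_force: [0.1, 0.7, 0.0]
opening: 0.0426
grasp_force: 30.8
```

Emit:
{"api": "send_rows", "payload": {
  "deltas": [
    [[-0.08,0.035,0.02,-0.021,-0.013,0.135],[-0.076,0.043,0.021,-0.022,-0.013,0.135],[-0.071,0.05,0.023,-0.021,-0.013,0.135],[-0.065,0.057,0.024,-0.022,-0.013,0.136],[-0.058,0.063,0.026,-0.021,-0.013,0.135],[-0.051,0.068,0.028,-0.022,-0.012,0.136],[-0.043,0.073,0.029,-0.021,-0.013,0.135],[0,0,0,0,0,0],[0,0,0,0,0,0]]
  ]
}}

```text
clock: 30.25
eef_pos: [0.5896, -0.0527, 0.117]
eef_rot: [169.4, -0.0, 89.0]
wrist_force: [0.6, 0.0, -0.9]
opening: 0.043
grasp_force: 30.8
```

```bash
cat >> h.py <<'E'
def heldend(f,zt):
    """tool-x of the far end of the held strip from image column profile along tool x"""
    L=load(f); s=L['s']; out=[]
    for y in(-.018,-.003,.003,.018):
        xs=np.arange(.03,.06,.0005); pr=[]
        for x in xs:
            c,r=proj(s,L['p']+L['R']@np.array([x,y,zt]))[0]; pr.append(s['image'][int(round(r)),int(round(c))].max())
        pr=np.array(pr); i=np.argmax(pr>95) if pr.max()>95 else -1; out.append(round(xs[i]*1e3,1))
    print('far end tool x mm',out)
def err(n,**k):
    p,R=cur(); P,Q=course(n,**k); print('tool-frame err mm',(Q.inv().apply(p-P)*1e3).round(2),'rot',np.degrees((Q.inv()*R).as_rotvec()).round(2))
E
python3 - <<'E'
from h import *
where(); heldend('g1',.0088); s=grab('g2'); heldend('g2',.0076)
err(2,off=.0106,dv=.0033); plan([(*course(2,.006,off=.0106,dv=.0033),.08)])
E
```

```text
t 30.25 uvw mm [-10.3   3.1  67.4] rotvec/eul zyx [-90.1   0.1  11.4] F [ 0.6  0.  -0.9] M [0.07 0.23 0.03] open 43.0 g 30.8
far end tool x mm [np.float64(36.5), np.float64(36.5), np.float64(36.5), np.float64(36.5)]
[ 0.5892 -0.0525  0.1172] [ 1.69435518e+02 -1.83292622e-02  8.90630124e+01]
far end tool x mm [np.float64(30.0), np.float64(30.0), np.float64(30.0), np.float64(30.0)]
tool-frame err mm [ 4.000e-02 -1.900e+00 -5.069e+01] rot [ 0.24  0.04 -0.11]
3 rows
[[[0,0.003,0.074,-0.002,0,0.001],[0,0.004,0.075,-0.002,0,0.001],[0,0.003,0.074,-0.001,-0.001,0]]]
```

```bash
sed -i 's/i=np.argmax(pr>95) if pr.max()>95 else -1; /i=np.flatnonzero(pr<60).max(); /' h.py; python3 - <<'E'
from h import *
heldend('g1',.0088); heldend('g2',.0076)
E
```

```text
far end tool x mm [np.float64(42.0), np.float64(42.0), np.float64(42.0), np.float64(42.0)]
far end tool x mm [np.float64(50.0), np.float64(44.0), np.float64(44.0), np.float64(44.0)]
```

Emit:
{"api": "send_rows", "payload": {
  "deltas": [
    [[0,0.003,0.074,-0.002,0,0],[0,0.004,0.075,-0.002,0,0],[0,0.003,0.074,-0.001,0,0],[0,0,0,0,0,0],[0,0,0,0,0,0]]
  ]
}}

```text
clock: 30.72
eef_pos: [0.599, -0.0524, 0.0737]
eef_rot: [169.3, -0.0, 89.0]
wrist_force: [0.1, -1.0, -1.0]
opening: 0.0426
grasp_force: 30.8
```

```bash
python3 - <<'E'
from h import *
where(); err(2,off=.0106,dv=.0033)
E
```

```text
t 30.72 uvw mm [-17.8   3.6  23.7] rotvec/eul zyx [-90.1   0.1  11.3] F [ 0.1 -1.  -1. ] M [-0.01  0.19  0.02] open 42.6 g 30.8
tool-frame err mm [ 0.35 -0.43 -6.15] rot [ 0.05  0.04 -0.08]
```

Emit:
{"api": "send_rows", "payload": {
  "deltas": [
    [[-0.011,0,0.012,0,0,0],[0,0,0.01,0,0,0],[0,0,0,0,0,0]]
  ]
}}

```text
clock: 30.97
eef_pos: [0.6014, -0.0551, 0.0708]
eef_rot: [169.0, -0.0, 89.0]
wrist_force: [-0.6, 0.6, -1.1]
opening: 0.0428
grasp_force: 30.8
```

Emit:
{"api": "send_rows", "payload": {
  "deltas": [
    [[0,0,0.004,0,0,0],[0,0,0,0,0,0]]
  ]
}}

```text
clock: 31.13
eef_pos: [0.6015, -0.0551, 0.0697]
eef_rot: [169.0, -0.0, 89.0]
wrist_force: [0.0, 0.4, -0.8]
opening: 0.0429
grasp_force: 30.8
```

```bash
python3 - <<'E'
from h import *
where(); err(2,off=.0106,dv=.0013)
E
```

```text
t 31.13 uvw mm [-16.9   1.   19.1] rotvec/eul zyx [-90.   0.  11.] F [ 0.   0.4 -0.8] M [-0.    0.18 -0.01] open 42.9 g 30.8
tool-frame err mm [-0.31  1.36 -1.74] rot [-0.15  0.01 -0.01]
```

Emit:
{"api": "send_rows", "payload": {
  "deltas": [
    [[0,-0.009,0.002,0.003,0,0],[0,0,0.003,0,0,0],[0,0,0,0,0,0]]
  ]
}}

```text
clock: 31.38
eef_pos: [0.5996, -0.055, 0.0681]
eef_rot: [169.2, -0.0, 89.0]
wrist_force: [-1.7, -0.9, -0.1]
opening: 0.0429
grasp_force: 30.9
```

Emit:
{"api": "send_rows", "payload": {
  "deltas": [
    [[0,0,0.003,0,0,0],[0,0,0,0,0,0]]
  ]
}}

```text
clock: 31.55
eef_pos: [0.5996, -0.055, 0.0681]
eef_rot: [169.2, -0.0, 89.0]
wrist_force: [-2.7, -0.1, 4.2]
opening: 0.0427
grasp_force: 31.5
```

```bash
python3 - <<'E'
from h import *
where(); err(2,off=.0106,dv=.0013)
E
```

```text
t 31.55 uvw mm [-19.3   1.   18.2] rotvec/eul zyx [-90.    0.   11.2] F [-2.7 -0.1  4.2] M [-0.04  0.7  -0.01] open 42.7 g 31.5
tool-frame err mm [-0.29 -0.78 -0.43] rot [ 0.02  0.01 -0.01]
```

Emit:
{"api": "send_rows", "payload": {
  "deltas": [
    [[0,0,-0.001,0,0,0],[0,0,0,0,0,0],[0,0,0,0,0,0],[0,0,0,0,0,0]]
  ],
  "jaw": 52
}}

```text
clock: 31.88
eef_pos: [0.5999, -0.055, 0.0675]
eef_rot: [169.2, -0.0, 89.0]
wrist_force: [-0.6, -0.1, 0.3]
opening: 0.0521
grasp_force: 0.0
```

Emit:
{"api": "send_rows", "payload": {
  "deltas": [
    [[0,0,-0.03,0,0,0],[0,0,-0.15,0,0,0],[0,0,-0.2,0,0,0],[-0.1,-0.15,-0.1,0,0,0],[0,-0.1,0,0,0,0],[0,0,0,0,0,0],[0,0,0,0,0,0]]
  ]
}}

```text
clock: 32.47
eef_pos: [0.5316, -0.074, 0.1532]
eef_rot: [169.2, -0.0, 88.9]
wrist_force: [0.5, 1.1, -0.0]
opening: 0.0521
grasp_force: 0.0
```

```bash
python3 - <<'E'
from h import *
where(); s=grab('q3'); edges(s,1); edges(s,2)
for o in ['strip_1_mid','ballast_mid']:
    for d in search_frame(o,'wrist')[:4]: p=d['point']; print(o,np.round(p),round(d['confidence'],2),ray(s,p[1],p[0],.006 if 'st' in o else .016).round(3))
E
```

```text
t 32.47 uvw mm [-50.1 -19.2 122.5] rotvec/eul zyx [-90.    0.   11.2] F [ 0.5  1.1 -0. ] M [-0.    0.18 -0.03] open 52.1 g 0.0
[ 0.5327 -0.0739  0.1531] [ 1.69145535e+02 -1.31139340e-02  8.89510406e+01]
strip 1 centre err du,dv [ 2.6 -0.6] size [93.1 51.2] ang 89.9 u lo/hi [-23.1  28. ] v lo/hi [-47.1  45.4]
strip 2 centre err du,dv [-9.   0.4] size [90.2 59.9] ang 89.8 u lo/hi [-38.8  20.8] v lo/hi [-44.7  45.5]
strip_1_mid [168. 356.] 0.68 [ 0.623 -0.061  0.006]
ballast_mid [217. 124.] 0.56 [ 0.44  -0.089  0.006]
```

```bash
python3 - <<'E'
from h import *
for v,cs in(('v1',((556,143),(604,141),(615,243),(564,246))),('v2',((391,143),(440,141),(448,244),(398,247)))):
    s=load(v)['s']; w=np.array([ray(s,c*.7,r*.7,.006)[:2] for c,r in cs]); print(v,w.mean(0).round(4),'axis',np.degrees(np.arctan2(*((w[0]+w[1]-w[2]-w[3])[::-1]))).round(1),'len',np.linalg.norm(w[0]+w[1]-w[2]-w[3])/2,'wid',np.linalg.norm(w[0]-w[1]))
R=Rdown(0)
plan([([.56,-.14,.2],Rdown(45)),([.62,-.21,.20],Rdown(3))])
E
```

```text
v1 [ 0.6652 -0.2108] axis 3.5 len 0.08922941687453195 wid 0.04136541301891934
v2 [ 0.665  -0.2112] axis 3.8 len 0.08999804325875845 wid 0.042098638044259395
14 rows
[[[-0.047,0.026,-0.029,0.033,-0.013,0.139],[-0.044,0.03,-0.03,0.033,-0.013,0.139],[-0.041,0.034,-0.03,0.032,-0.013,0.139],[-0.038,0.038,-0.031,0.033,-0.013,0.139],[-0.033,0.04,-0.031,0.032,-0.013,0.139],[-0.029,0.043,-0.032,0.033,-0.014,0.14],[-0.025,0.046,-0.033,0.032,-0.013,0.139],[-0.005,0.066,0,0,0,0.133],[0.002,0.066,0,0,0,0.133],[0.009,0.065,0,0,0,0.134],[0.015,0.064,0,0,0,0.133],[0.022,0.062,0,0,0,0.134]]]
[[[0.028,0.059,0,0,0,0.133],[0.035,0.056,0,0,0,0.134]]]
```

Emit:
{"api": "send_rows", "payload": {
  "deltas": [
    [[-0.047,0.026,-0.029,0.033,-0.013,0.139],[-0.044,0.03,-0.03,0.033,-0.013,0.139],[-0.041,0.034,-0.03,0.032,-0.013,0.139],[-0.038,0.038,-0.031,0.033,-0.013,0.139],[-0.033,0.04,-0.031,0.032,-0.013,0.139],[-0.029,0.043,-0.032,0.033,-0.014,0.14],[-0.025,0.046,-0.033,0.032,-0.013,0.139],[-0.005,0.066,0,0,0,0.133],[0.002,0.066,0,0,0,0.133],[0.009,0.065,0,0,0,0.134],[0.015,0.064,0,0,0,0.133],[0.022,0.062,0,0,0,0.134]]
  ]
}}

```text
clock: 33.62
eef_pos: [0.6033, -0.1904, 0.1988]
eef_rot: [-180.0, 0.1, 14.7]
wrist_force: [0.7, -0.1, 0.4]
opening: 0.0518
grasp_force: 0.0
```

Emit:
{"api": "send_rows", "payload": {
  "deltas": [
    [[0.028,0.059,0,0,0,0.133],[0.035,0.056,0,0,0,0.134],[0,0,0,0,0,0],[0,0,0,0,0,0],[0,0,0,0,0,0]]
  ]
}}

```text
clock: 34.03
eef_pos: [0.6191, -0.2094, 0.1989]
eef_rot: [-179.9, 0.1, 3.1]
wrist_force: [-0.2, 0.5, -0.7]
opening: 0.0519
grasp_force: 0.0
```

```bash
python3 - <<'E'
from h import *
s=grab('p4'); strips(s); strips(s,thr=60); print(status.get_obs()['joints'].round(0))
R=Rdown(3.6); x,y=.6651,-.2112
plan([([x,y,.09],R),([x,y,.03],R,.1)])
E
```

```text
[ 0.619  -0.2093  0.1993] [-1.79960378e+02  8.70788326e-02  3.10043261e+00]
strip [ 664.  -214.6] axis deg 3.9 size 93.3 52.6
strip [ 665.4 -211. ] axis deg 3.1 size 89.6 44.1
[-19.  33.  22.  79.   0. 158.]
6 rows
[[[0.077,0.007,0.182,0,0.001,-0.004],[0.077,0.008,0.182,0,0,-0.004],[0.076,0.008,0.182,-0.001,0.001,-0.003],[0,0,0.1,0,0,-0],[0,0,0.1,0,0,-0],[0,0,0.1,0,0,-0]]]
```

Emit:
{"api": "send_rows", "payload": {
  "deltas": [
    [[0.077,0.007,0.15,0,0,0.001],[0.077,0.007,0.15,0,0,0],[0.077,0.007,0.15,0,0,0],[0,0,0.1,0,0,0],[0,0,0.1,0,0,0],[0,0,0.1,0,0,0],[0,0,0,0,0,0],[0,0,0,0,0,0]]
  ]
}}

```text
clock: 34.75
eef_pos: [0.6642, -0.2109, 0.0487]
eef_rot: [-179.9, 0.2, 3.0]
wrist_force: [-0.1, 0.0, -0.3]
opening: 0.0522
grasp_force: 0.0
```

```bash
python3 - <<'E'
from h import *
p,R=cur();print(p,status.get_obs()['eef_rot'])
plan([([.6653,-.2111,.025],Rdown(3.3)),([.6653,-.2111,.0145],Rdown(3.3),.02)])
E
```

```text
[ 0.6641852  -0.21086882  0.0486657 ] [-179.92031662    0.21431685    3.00469884]
4 rows
[[[0.006,0.002,0.118,-0.002,0.005,-0.007],[0,0,0.018,0,0,0],[0,0,0.017,0,0,0],[0,0,0.018,0,0,0]]]
```

Emit:
{"api": "send_rows", "payload": {
  "deltas": [
    [[0.006,0.002,0.118,-0.002,0.005,-0.007],[0,0,0.018,0,0,0],[0,0,0.017,0,0,0],[0,0,0.018,0,0,0],[0,0,0,0,0,0],[0,0,0,0,0,0],[0,0,0,0,0,0]]
  ]
}}

```text
clock: 35.33
eef_pos: [0.6673, -0.2124, 0.0167]
eef_rot: [179.9, -0.3, 3.2]
wrist_force: [-0.0, -0.5, -1.1]
opening: 0.052
grasp_force: 0.0
```

```bash
python3 - <<'E'
from h import *
p,R=cur();print(p,status.get_obs()['eef_rot'])
plan([([.6653,-.2111,.0142],Rdown(3.3),.02)])
E
```

```text
[ 0.66729671 -0.21239164  0.01668931] [179.88388014  -0.28359053   3.24050554]
1 rows
[[[-0.01,-0.007,0.012,0.003,-0.006,-0.001]]]
```

Emit:
{"api": "send_rows", "payload": {
  "deltas": [
    [[-0.01,-0.007,0.012,0.003,-0.006,0],[0,0,0,0,0,0],[0,0,0,0,0,0]]
  ]
}}

```text
clock: 35.58
eef_pos: [0.6645, -0.2108, 0.0131]
eef_rot: [-179.9, 0.1, 3.2]
wrist_force: [-0.2, 0.4, -0.1]
opening: 0.052
grasp_force: 0.0
```

Emit:
{"api": "send_rows", "payload": {
  "deltas": [
    [[0,0,0,0,0,0],[0,0,0,0,0,0],[0,0,0,0,0,0],[0,0,0,0,0,0]]
  ],
  "jaw": 36
}}

```text
clock: 35.92
eef_pos: [0.6649, -0.211, 0.0134]
eef_rot: [-180.0, 0.0, 3.2]
wrist_force: [0.0, -0.6, 2.1]
opening: 0.0427
grasp_force: 30.7
```

```bash
python3 - <<'E'
from h import *
p,R=cur();print(p,status.get_obs()['eef_rot'],status.get_obs()['wrist_force'])
a=plan([([p[0],p[1],.05],R,.12),([p[0]-.02,p[1],.16],R,.2),(*course(3,.06,off=.0112,dv=0),)])
E
```

```text
[ 0.66485153 -0.21098351  0.01343454] [-1.79963351e+02  4.44498129e-02  3.24141387e+00] [ 0.04262778 -0.63979636  2.06371008]
18 rows
[[[0,0,-0.091,0,0,0],[0,0,-0.092,0,0,0],[-0.033,-0.002,-0.183,0,0,0],[-0.034,-0.002,-0.183,0,0,0],[-0.033,-0.002,-0.184,0,0,0],[-0.007,-0.06,0.008,-0.015,0.014,-0.146],[0,-0.06,0.007,-0.015,0.014,-0.146],[0.007,-0.06,0.007,-0.015,0.014,-0.146],[0.013,-0.059,0.006,-0.015,0.014,-0.146],[0.02,-0.057,0.006,-0.015,0.014,-0.146],[0.026,-0.055,0.005,-0.015,0.014,-0.146],[0.033,-0.051,0.005,-0.015,0.014,-0.146]]]
[[[0.038,-0.048,0.005,-0.015,0.014,-0.146],[0.043,-0.043,0.005,-0.015,0.014,-0.146],[0.048,-0.038,0.005,-0.015,0.014,-0.146],[0.052,-0.032,0.005,-0.015,0.013,-0.146],[0.055,-0.026,0.005,-0.014,0.014,-0.146],[0.057,-0.019,0.005,-0.015,0.013,-0.147]]]
```

Emit:
{"api": "send_rows", "payload": {
  "deltas": [
    [[0,0,-0.091,0,0,0],[0,0,-0.092,0,0,0],[-0.033,-0.002,-0.183,0,0,0],[-0.034,-0.002,-0.183,0,0,0],[-0.033,-0.002,-0.184,0,0,0],[-0.007,-0.06,0.008,-0.015,0.014,-0.146],[0,-0.06,0.007,-0.015,0.014,-0.146],[0.007,-0.06,0.007,-0.015,0.014,-0.146],[0.013,-0.059,0.006,-0.015,0.014,-0.146],[0.02,-0.057,0.006,-0.015,0.014,-0.146],[0.026,-0.055,0.005,-0.015,0.014,-0.146],[0.033,-0.051,0.005,-0.015,0.014,-0.146]]
  ]
}}

```text
clock: 36.92
eef_pos: [0.6298, -0.1271, 0.1481]
eef_rot: [174.2, -2.1, 49.7]
wrist_force: [-0.6, -0.2, -0.4]
opening: 0.0427
grasp_force: 30.7
```

Emit:
{"api": "send_rows", "payload": {
  "deltas": [
    [[0.038,-0.048,0.005,-0.015,0.014,-0.146],[0.043,-0.043,0.005,-0.015,0.014,-0.146],[0.048,-0.038,0.005,-0.015,0.014,-0.146],[0.052,-0.032,0.005,-0.015,0.013,-0.146],[0.055,-0.026,0.005,-0.014,0.014,-0.146],[0.057,-0.019,0.005,-0.015,0.013,-0.147],[0,0,0,0,0,0],[0,0,0,0,0,0]]
  ]
}}

```text
clock: 37.58
eef_pos: [0.6172, -0.0561, 0.1385]
eef_rot: [169.3, 0.0, 88.8]
wrist_force: [-0.3, -0.1, -0.5]
opening: 0.0424
grasp_force: 30.7
```

```bash
python3 - <<'E'
from h import *
where(); s=grab('g3'); heldend('g3',.0074)
err(3,off=.0104); plan([(*course(3,.008,off=.0104),.1)])
E
```

```text
t 37.58 uvw mm [23.4  0.2 76.9] rotvec/eul zyx [-89.9  -0.   11.3] F [-0.3 -0.1 -0.5] M [-0.03  0.21  0.01] open 42.4 g 30.7
[ 0.6177 -0.0566  0.1387] [1.69232856e+02 1.50624419e-02 8.88163960e+01]
far end tool x mm [np.float64(52.5), np.float64(46.0), np.float64(46.0), np.float64(46.5)]
tool-frame err mm [ -0.2   -0.18 -60.61] rot [ 0.03 -0.04  0.13]
3 rows
[[[0,0,0.088,0,0,-0.001],[0.001,0.001,0.088,0,0,-0.001],[0,0,0.087,-0.001,0.001,-0.001]]]
```

Emit:
{"api": "send_rows", "payload": {
  "deltas": [
    [[-0.002,0,0.088,0,0,-0.001],[-0.001,0.001,0.088,0,0,-0.001],[0,0,0.087,0,0,0],[0,0,0,0,0,0],[0,0,0,0,0,0],[0,0,0.012,0,0,0],[0,0,0.01,0,0,0],[0,0,0,0,0,0],[0,0,0,0,0,0]]
  ]
}}

```text
clock: 38.38
eef_pos: [0.629, -0.0573, 0.0835]
eef_rot: [169.1, 0.0, 89.0]
wrist_force: [-0.3, -0.7, -0.5]
opening: 0.043
grasp_force: 30.7
```

```bash
python3 - <<'E'
from h import *
where(); err(3,off=.0104,dv=-.001)
E
```

```text
t 38.38 uvw mm [13.8 -0.7 21.5] rotvec/eul zyx [-90.1   0.   11.1] F [-0.3 -0.7 -0.5] M [-0.01  0.26  0.01] open 43.0 g 30.7
tool-frame err mm [ 0.31  0.54 -4.31] rot [-0.06 -0.02 -0.09]
```

Emit:
{"api": "send_rows", "payload": {
  "deltas": [
    [[-0.001,-0.005,0.006,0.001,0,0],[0,0,0.006,0,0,0],[0,0,0,0,0,0],[0,0,0,0,0,0]]
  ]
}}

```text
clock: 38.72
eef_pos: [0.6279, -0.0573, 0.0801]
eef_rot: [169.3, 0.0, 89.1]
wrist_force: [-1.4, 0.9, -0.5]
opening: 0.0425
grasp_force: 30.7
```

Emit:
{"api": "send_rows", "payload": {
  "deltas": [
    [[0,0,0.004,0,0,0],[0,0,0,0,0,0]]
  ]
}}

```text
clock: 38.88
eef_pos: [0.6283, -0.0573, 0.0796]
eef_rot: [169.2, 0.0, 89.1]
wrist_force: [-1.2, 0.2, 0.7]
opening: 0.0426
grasp_force: 31.4
```

```bash
python3 - <<'E'
from h import *
where(); err(3,off=.0104,dv=-.001)
E
```

```text
t 38.88 uvw mm [11.6 -0.7 18.2] rotvec/eul zyx [-90.1   0.   11.2] F [-1.2  0.2  0.7] M [-0.01  0.25  0.02] open 42.6 g 31.4
tool-frame err mm [ 0.27 -0.87 -0.59] rot [ 0.04 -0.01 -0.11]
```

Emit:
{"api": "send_rows", "payload": {
  "deltas": [
    [[0,0.002,0,0,0,0],[0,0,0.002,0,0,0],[0,0,0,0,0,0]]
  ]
}}

```text
clock: 39.13
eef_pos: [0.6284, -0.0573, 0.0795]
eef_rot: [169.3, 0.0, 89.0]
wrist_force: [-3.4, 0.5, 5.7]
opening: 0.0429
grasp_force: 33.6
```

```bash
python3 - <<'E'
from h import *
where(); err(3,off=.0104,dv=-.001)
E
```

```text
t 39.13 uvw mm [11.7 -0.8 18. ] rotvec/eul zyx [-90.1   0.   11.3] F [-3.4  0.5  5.7] M [0.06 0.6  0.02] open 42.9 g 33.6
tool-frame err mm [ 0.25 -0.8  -0.45] rot [ 0.07 -0.01 -0.1 ]
```

Emit:
{"api": "send_rows", "payload": {
  "deltas": [
    [[0,0,0,0,0,0],[0,0,0,0,0,0],[0,0,0,0,0,0],[0,0,0,0,0,0]]
  ],
  "jaw": 52
}}

```text
clock: 39.47
eef_pos: [0.6288, -0.0574, 0.079]
eef_rot: [169.2, 0.0, 89.1]
wrist_force: [-1.4, 0.2, 0.8]
opening: 0.0521
grasp_force: 0.5
```

Emit:
{"api": "send_rows", "payload": {
  "deltas": [
    [[0,0,-0.03,0,0,0],[0,0,-0.15,0,0,0],[0,0,-0.2,0,0,0],[-0.1,-0.15,-0.1,0,0,0],[0,-0.15,0,0,0,0],[0,-0.05,0,0,0,0],[0,0,0,0,0,0],[0,0,0,0,0,0]]
  ]
}}

```text
clock: 40.13
eef_pos: [0.5418, -0.076, 0.161]
eef_rot: [169.2, 0.0, 89.0]
wrist_force: [0.4, -0.4, -0.4]
opening: 0.0519
grasp_force: 0.0
```

```bash
python3 - <<'E'
from h import *
where(); s=grab('q4'); edges(s,1); edges(s,2); edges(s,3); print(status.get_obs()['joints'].round(0))
for d in search_frame('ballast_mid','wrist')[:4]: p=d['point']; print(np.round(p),round(d['confidence'],2),ray(s,p[1],p[0],.016).round(3))
E
```

```text
t 40.13 uvw mm [-37.7 -21.  125.9] rotvec/eul zyx [-90.1   0.   11.2] F [ 0.4 -0.4 -0.4] M [-0.01  0.12  0.01] open 51.9 g 0.0
[ 0.5427 -0.076   0.1611] [1.69146641e+02 3.87665869e-02 8.90537457e+01]
strip 1 centre err du,dv [ 2.6 -0.7] size [93.3 51.4] ang 89.9 u lo/hi [-23.1  28. ] v lo/hi [-47.4  45.9]
strip 2 centre err du,dv [-5.5 -0.7] size [93.2 66.6] ang 89.9 u lo/hi [-38.7  27.7] v lo/hi [-47.3  45.4]
strip 3 centre err du,dv [-9.  0.] size [60.3 89.8] ang 0.1 u lo/hi [-39.   20.8] v lo/hi [-44.9  44.9]
[ -9.  15. -13.  52.   1.  82.]
[214. 112.] 0.83 [ 0.442 -0.087  0.016]
[185. 423.] 0.51 [ 0.694 -0.081  0.016]
```

View pics/q4.png

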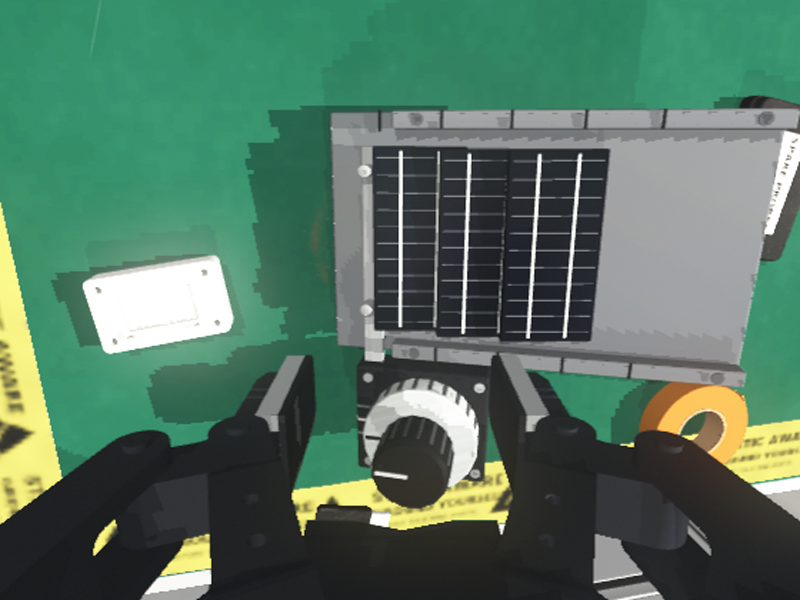

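q4 shows three strips shingled at cols 374–608 with their lower edges level with the ticks. The pointer and the ring line both meet the index. The ballast's corners are (83,283), (215,256), (232,327) and (107,354).

```bash
cat >> h.py <<'E'
def white(s,z=.016,near=(.44,-.1)):
    im=s['image'].astype(int); m=(im.min(2)>175).astype(np.uint8); m=cv2.morphologyEx(m,cv2.MORPH_CLOSE,np.ones((9,9),np.uint8))
    for c in cv2.findContours(m,cv2.RETR_EXTERNAL,cv2.CHAIN_APPROX_NONE)[0]:
        if cv2.contourArea(c)<200: continue
        w=np.array([ray(s,*p[0],z)[:2] for p in c],np.float32)*1e3; (cx,cy),(a,b),th=cv2.minAreaRect(w)
        if b>a: a,b,th=b,a,th+90
        if 50<a<85 and 30<b<60: print('block',round(cx,1),round(cy,1),'axis',round((th+90)%180-90,1),'size',round(a,1),round(b,1))
E
python3 - <<'E'
from h import *
s=load('q4')['s']; w=np.array([ray(s,c*.7,r*.7,.016)[:2] for c,r in((83,283),(215,256),(232,327),(107,354))]); print(w.round(4).tolist(),w.mean(0),np.degrees(np.arctan2(*((w[1]+w[2]-w[0]-w[3])[::-1]))))
white(s); 
plan([([.47,-.115,.20],Rdown(140)),([.432,-.125,.12],Rdown(188))])
E
```

```text
[[0.4081, -0.0727], [0.472, -0.0627], [0.4764, -0.1019], [0.413, -0.1114]] [ 0.44238922 -0.08716017] 8.735762974113321
block 442.5 -86.5 axis 6.6 size 66.9 42.2
16 rows
[[[-0.025,-0.04,-0.032,0.028,0.013,-0.141],[-0.02,-0.043,-0.032,0.028,0.014,-0.141],[-0.015,-0.046,-0.031,0.028,0.013,-0.141],[-0.01,-0.048,-0.03,0.028,0.014,-0.141],[-0.004,-0.049,-0.029,0.028,0.014,-0.141],[0.002,-0.05,-0.028,0.028,0.013,-0.141],[0.008,-0.05,-0.027,0.028,0.014,-0.141],[0.013,-0.049,-0.026,0.029,0.013,-0.141],[0.014,-0.02,0.05,0,0,-0.133],[0.016,-0.018,0.05,0,0,-0.133],[0.018,-0.017,0.05,0,0,-0.133],[0.02,-0.015,0.05,0,0,-0.134]]]
[[[0.021,-0.012,0.05,0,0,-0.133],[0.022,-0.01,0.05,0,0,-0.134],[0.024,-0.008,0.05,0,0,-0.133],[0.024,-0.005,0.05,0,0,-0.134]]]
```

```bash
python3 - <<'E'
from h import *
plan([([.48,-.085,.20],Rdown(140)),([.4425,-.087,.12],Rdown(188))])
E
```

```text
16 rows
[[[-0.006,-0.034,-0.031,0.028,0.013,-0.141],[-0.002,-0.035,-0.031,0.028,0.014,-0.141],[0.002,-0.036,-0.03,0.028,0.013,-0.141],[0.006,-0.036,-0.029,0.028,0.014,-0.141],[0.011,-0.036,-0.028,0.028,0.014,-0.141],[0.015,-0.035,-0.027,0.028,0.013,-0.141],[0.019,-0.033,-0.026,0.028,0.014,-0.141],[0.022,-0.032,-0.026,0.029,0.013,-0.141],[0.017,-0.016,0.05,0,0,-0.133],[0.019,-0.014,0.05,0,0,-0.133],[0.02,-0.012,0.05,0,0,-0.133],[0.021,-0.01,0.05,0,0,-0.134]]]
[[[0.022,-0.008,0.05,0,0,-0.133],[0.023,-0.005,0.05,0,0,-0.134],[0.024,-0.003,0.05,0,0,-0.133],[0.023,0,0.05,0,0,-0.134]]]
```

Emit:
{"api": "send_rows", "payload": {
  "deltas": [
    [[-0.006,-0.034,-0.031,0.028,0.013,-0.141],[-0.002,-0.035,-0.031,0.028,0.014,-0.141],[0.002,-0.036,-0.03,0.028,0.013,-0.141],[0.006,-0.036,-0.029,0.028,0.014,-0.141],[0.011,-0.036,-0.028,0.028,0.014,-0.141],[0.015,-0.035,-0.027,0.028,0.013,-0.141],[0.019,-0.033,-0.026,0.028,0.014,-0.141],[0.022,-0.032,-0.026,0.029,0.013,-0.141],[0.017,-0.016,0.05,0,0,-0.133],[0.019,-0.014,0.05,0,0,-0.133],[0.02,-0.012,0.05,0,0,-0.133],[0.021,-0.01,0.05,0,0,-0.134]]
  ],
  "jaw": 58
}}

```text
clock: 41.23
eef_pos: [0.4614, -0.0859, 0.1591]
eef_rot: [-180.0, -0.1, 164.3]
wrist_force: [-0.5, 0.3, -0.6]
opening: 0.058
grasp_force: 0.0
```

Emit:
{"api": "send_rows", "payload": {
  "deltas": [
    [[0.022,-0.008,0.05,0,0,-0.133],[0.023,-0.005,0.05,0,0,-0.134],[0.024,-0.003,0.05,0,0,-0.133],[0.023,0,0.05,0,0,-0.134],[0,0,0,0,0,0],[0,0,0,0,0,0],[0,0,0,0,0,0]]
  ]
}}

```text
clock: 41.82
eef_pos: [0.4425, -0.0869, 0.1201]
eef_rot: [-180.0, -0.0, -172.1]
wrist_force: [-0.2, -0.3, 0.4]
opening: 0.058
grasp_force: 0.0
```

```bash
python3 - <<'E'
from h import *
s=grab('b1'); white(s)
for d in search_frame('ballast_mid','wrist')[:2]: p=d['point']; print(np.round(p),round(d['confidence'],2),ray(s,p[1],p[0],.016).round(4))
print(status.get_obs()['joints'].round(0))
E
```

```text
[ 0.4426 -0.087   0.1202] [-1.79981584e+02 -2.29729144e-02 -1.72096354e+02]
block 441.4 -87.3 axis 6.6 size 64.0 39.7
[200. 281.] 0.86 [ 0.4382 -0.0881  0.016 ]
[405. 132.] 0.34 [ 0.6236 -0.1831  0.016 ]
[-11.  14. -19.  57.  -0. -19.]
```

```bash
python3 - <<'E'
from h import *
R=Rdown(186.6)
plan([([.4414,-.0873,.04],R),([.4414,-.0873,.0165],R,.03)])
E
```

```text
7 rows
[[[0.002,0,0.134,0,0,0.01],[0.002,0,0.134,0,0,0.01],[0.001,-0.001,0.134,0,0,0.009],[0,0,0.029,0,0,0],[0,0,0.029,0,0,0],[0,0,0.03,0,0,0],[0,0,0.029,0,0,0]]]
```

Emit:
{"api": "send_rows", "payload": {
  "deltas": [
    [[0.002,0,0.134,0,0,0.01],[0.002,0,0.134,0,0,0.01],[0.001,-0.001,0.134,0,0,0.009],[0,0,0.029,0,0,0],[0,0,0.029,0,0,0],[0,0,0.03,0,0,0],[0,0,0.029,0,0,0],[0,0,0,0,0,0],[0,0,0,0,0,0]]
  ],
  "jaw": 52
}}

```text
clock: 42.67
eef_pos: [0.4405, -0.0873, 0.0164]
eef_rot: [-180.0, -0.1, -173.3]
wrist_force: [-0.6, 0.2, -1.2]
opening: 0.0518
grasp_force: 0.0
```

Emit:
{"api": "send_rows", "payload": {
  "deltas": [
    [[0,0,0,0,0,0],[0,0,0,0,0,0],[0,0,0,0,0,0],[0,0,0,0,0,0],[0,0,0,0,0,0]]
  ],
  "jaw": 32,
  "newtons": 45
}}

```text
clock: 43.08
eef_pos: [0.4408, -0.0873, 0.0168]
eef_rot: [-180.0, -0.0, -173.3]
wrist_force: [-0.6, 0.8, 6.1]
opening: 0.039
grasp_force: 46.3
```

```bash
python3 - <<'E'
from h import *
p,R=cur(); print(p,status.get_obs()['eef_rot'],status.get_obs()['wrist_force'])
off=p[2]+.003
a=plan([([p[0],p[1],.05],R,.12),([p[0],p[1],.16],R,.2),(*course(3,.06,off=off,dv=0),)])
E
```

```text
[ 0.44081672 -0.08730783  0.01679235] [-1.79979899e+02 -1.42107881e-03 -1.73317942e+02] [-0.57239674  0.79326775  6.12159406]
20 rows
[[[0,0,-0.083,0,0,0],[0,0,-0.083,0,0,0],[0,0,-0.183,0,0,0],[0,0,-0.184,0,0,0],[0,0,-0.183,0,0,0],[-0.059,0.003,0.004,-0.012,-0.014,0.144],[-0.058,0.01,0.005,-0.012,-0.014,0.144],[-0.057,0.017,0.006,-0.012,-0.014,0.144],[-0.055,0.023,0.006,-0.012,-0.014,0.144],[-0.052,0.029,0.007,-0.012,-0.014,0.144],[-0.048,0.034,0.008,-0.012,-0.014,0.144],[-0.044,0.039,0.009,-0.012,-0.013,0.145]]]
[[[-0.039,0.044,0.01,-0.012,-0.014,0.144],[-0.033,0.048,0.011,-0.012,-0.014,0.145],[-0.028,0.051,0.012,-0.012,-0.013,0.144],[-0.022,0.054,0.012,-0.011,-0.014,0.145],[-0.015,0.056,0.013,-0.012,-0.013,0.144],[-0.008,0.057,0.013,-0.011,-0.014,0.145],[-0.002,0.058,0.014,-0.012,-0.013,0.144],[0.005,0.058,0.015,-0.011,-0.014,0.145]]]
```

Emit:
{"api": "send_rows", "payload": {
  "deltas": [
    [[0,0,-0.083,0,0,0],[0,0,-0.083,0,0,0],[0,0,-0.183,0,0,0],[0,0,-0.184,0,0,0],[0,0,-0.183,0,0,0],[-0.059,0.003,0.004,-0.012,-0.014,0.144],[-0.058,0.01,0.005,-0.012,-0.014,0.144],[-0.057,0.017,0.006,-0.012,-0.014,0.144],[-0.055,0.023,0.006,-0.012,-0.014,0.144],[-0.052,0.029,0.007,-0.012,-0.014,0.144],[-0.048,0.034,0.008,-0.012,-0.014,0.144],[-0.044,0.039,0.009,-0.012,-0.013,0.145]]
  ]
}}

```text
clock: 44.08
eef_pos: [0.5223, -0.0728, 0.1527]
eef_rot: [175.0, 2.4, 140.8]
wrist_force: [-0.6, 0.5, -0.9]
opening: 0.0385
grasp_force: 45.7
```

Emit:
{"api": "send_rows", "payload": {
  "deltas": [
    [[-0.039,0.044,0.01,-0.012,-0.014,0.144],[-0.033,0.048,0.011,-0.012,-0.014,0.145],[-0.028,0.051,0.012,-0.012,-0.013,0.144],[-0.022,0.054,0.012,-0.011,-0.014,0.145],[-0.015,0.056,0.013,-0.012,-0.013,0.144],[-0.008,0.057,0.013,-0.011,-0.014,0.145],[-0.002,0.058,0.014,-0.012,-0.013,0.144],[0.005,0.058,0.015,-0.011,-0.014,0.145],[0,0,0,0,0,0],[0,0,0,0,0,0]]
  ]
}}

```text
clock: 44.92
eef_pos: [0.6151, -0.056, 0.1453]
eef_rot: [169.4, 0.0, 89.1]
wrist_force: [-0.3, -0.3, -1.6]
opening: 0.0388
grasp_force: 45.7
```

```bash
python3 - <<'E'
from h import *
where(); err(3,off=.0198,dv=.0006); plan([(*course(3,.008,off=.0198,dv=.0006,du=-.0005),.1)])
# held block: top-face rectangle in tool frame (z tool = .0168-.016)
s=grab('g4'); L=load('g4'); im=s['image'].astype(int); m=(im.min(2)>150).astype(np.uint8)
R=L['R']; o=R.T@(-np.array(s['R']).T@np.array(s['t'])-L['p'])
m=cv2.morphologyEx(m,cv2.MORPH_CLOSE,np.ones((9,9),np.uint8))
for c in cv2.findContours(m,cv2.RETR_EXTERNAL,cv2.CHAIN_APPROX_NONE)[0]:
    if cv2.contourArea(c)<500: continue
    W=[]
    for p in c[:,0]:
        d=R.T@np.array(s['R']).T@np.linalg.solve(s['camera_matrix'],[*p,1]); W.append(((o+d*(.0008-o[2])/d[2])*1e3)[:2])
    W=np.array(W,np.float32); print(cv2.boundingRect(c),np.percentile(W,[3,97],axis=0).round(1).tolist(),np.round(cv2.minAreaRect(W)[1:],1) if 0 else cv2.minAreaRect(W))
E
```

```text
t 44.92 uvw mm [24.   0.3 84.1] rotvec/eul zyx [-90.2   0.1  11.4] F [-0.3 -0.3 -1.6] M [-0.06  0.24  0.  ] open 38.8 g 45.7
tool-frame err mm [ -0.29  -1.56 -58.24] rot [ 0.25  0.03 -0.18]
3 rows
[[[0,0.002,0.084,-0.002,0,0.001],[0.001,0.002,0.084,-0.002,0,0.002],[0,0.002,0.084,-0.002,-0.001,0.001]]]
[ 0.6147 -0.0562  0.1454] [1.69459542e+02 4.09674712e-03 8.91009578e+01]
(530, 223, 30, 106) [[-22.4, 100.1], [23.0, 109.2]] ((0.23656272888183594, 105.33641815185547), (7.2838664054870605, 46.19986343383789), 84.63228607177734)
(215, 147, 120, 217) [[-37.2, -24.0], [50.8, 20.2]] ((5.6697998046875, -2.545682907104492), (92.57626342773438, 46.30095291137695), 0.6408900618553162)
(445, 118, 58, 78) [[34.8, 61.1], [62.1, 78.0]] ((48.67735290527344, 69.36375427246094), (27.353628158569336, 14.044556617736816), 9.779247283935547)
(518, 115, 42, 39) [[50.4, 85.2], [63.3, 100.4]] ((55.66920852661133, 92.24778747558594), (14.351842880249023, 13.60515308380127), 78.09375762939453)
(61, 0, 229, 18) [[95.0, -68.7], [99.7, 0.1]] ((97.17752838134766, -34.257938385009766), (73.91284942626953, 5.0030059814453125), 89.94261169433594)
```

Emit:
{"api": "send_rows", "payload": {
  "deltas": [
    [[0,0.002,0.084,-0.002,0,0.001],[0.001,0.002,0.084,-0.002,0,0.002],[0,0.002,0.084,-0.002,0,0.001],[0,0,0,0,0,0],[0,0,0,0,0,0],[0,0,0.01,0,0,0],[0,0,0.01,0,0,0],[0,0,0,0,0,0],[0,0,0,0,0,0]]
  ]
}}

```text
clock: 45.72
eef_pos: [0.6273, -0.0564, 0.0936]
eef_rot: [169.0, -0.0, 88.8]
wrist_force: [0.0, 0.2, -0.4]
opening: 0.0388
grasp_force: 45.7
```

```bash
python3 - <<'E'
from h import *
where(); err(3,off=.0198,dv=.0006,du=-.0005)
E
```

```text
t 45.72 uvw mm [16.   0.2 31.5] rotvec/eul zyx [-89.8  -0.   11. ] F [ 0.   0.2 -0.4] M [ 0.01  0.18 -0.02] open 38.8 g 45.7
tool-frame err mm [-0.42  1.27 -5.24] rot [-0.19  0.01  0.18]
```

Emit:
{"api": "send_rows", "payload": {
  "deltas": [
    [[0.002,-0.006,0.008,0.003,0,-0.003],[0,0,0.008,0,0,0],[0,0,0.004,0,0,0],[0,0,0,0,0,0]]
  ]
}}

```text
clock: 46.05
eef_pos: [0.6265, -0.0558, 0.0887]
eef_rot: [169.2, -0.0, 88.9]
wrist_force: [-1.6, 0.7, -0.3]
opening: 0.0387
grasp_force: 45.9
```

Emit:
{"api": "send_rows", "payload": {
  "deltas": [
    [[0,0,0.003,0,0,0],[0,0,0,0,0,0]]
  ]
}}

```text
clock: 46.22
eef_pos: [0.6266, -0.0558, 0.0887]
eef_rot: [169.2, -0.0, 88.9]
wrist_force: [-3.3, 0.6, 5.0]
opening: 0.0389
grasp_force: 46.4
```

```bash
python3 - <<'E'
from h import *
where(); err(3,off=.0198,dv=.0006,du=-.0005)
E
```

```text
t 46.22 uvw mm [13.4  0.7 27.3] rotvec/eul zyx [-89.9   0.   11.2] F [-3.3  0.6  5. ] M [ 0.08  0.71 -0.03] open 38.9 g 46.4
tool-frame err mm [ 0.13 -0.39 -0.56] rot [0.   0.02 0.05]
```

Emit:
{"api": "send_rows", "payload": {
  "deltas": [
    [[0,0,-0.001,0,0,0],[0,0,0,0,0,0],[0,0,0,0,0,0],[0,0,0,0,0,0]]
  ],
  "jaw": 52
}}

```text
clock: 46.55
eef_pos: [0.6268, -0.0559, 0.0881]
eef_rot: [169.2, -0.0, 88.9]
wrist_force: [0.3, 0.2, 0.2]
opening: 0.052
grasp_force: 0.0
```

Emit:
{"api": "send_rows", "payload": {
  "deltas": [
    [[0,0,-0.03,0,0,0],[0,0,-0.15,0,0,0],[0,0,-0.2,0,0,0],[-0.1,-0.15,-0.1,0,0,0],[0,-0.15,0,0,0,0],[0,-0.05,0,0,0,0],[0,0,0,0,0,0],[0,0,0,0,0,0]]
  ]
}}

```text
clock: 47.22
eef_pos: [0.5397, -0.0744, 0.1702]
eef_rot: [169.1, -0.0, 88.9]
wrist_force: [-0.1, 0.5, 0.2]
opening: 0.052
grasp_force: 0.0
```

```bash
python3 - <<'E'
from h import *
where(); s=grab('z1')
P,R=bpose(-.0738+.062+.02216,0,.00722,0,11.2); Rb=R*Rn.from_euler('x',180,degrees=True)
print('expected block corners',[(proj(s,P+Rb.apply([a*.02,b*.032,.019]))[0]/.7).round(0).tolist() for a,b in((-1,1),(1,1),(1,-1),(-1,-1))])
E
```

```text
t 47.22 uvw mm [-36.2 -19.4 135.3] rotvec/eul zyx [-89.9  -0.   11.1] F [-0.1  0.5  0.2] M [-0.    0.14  0.  ] open 52.0 g 0.0
[ 0.5405 -0.0743  0.1702] [ 1.69085891e+02 -1.23761941e-02  8.88944317e+01]
expected block corners [[518.0, 183.0], [610.0, 183.0], [595.0, 322.0], [510.0, 322.0]]
```

View pics/z1.png

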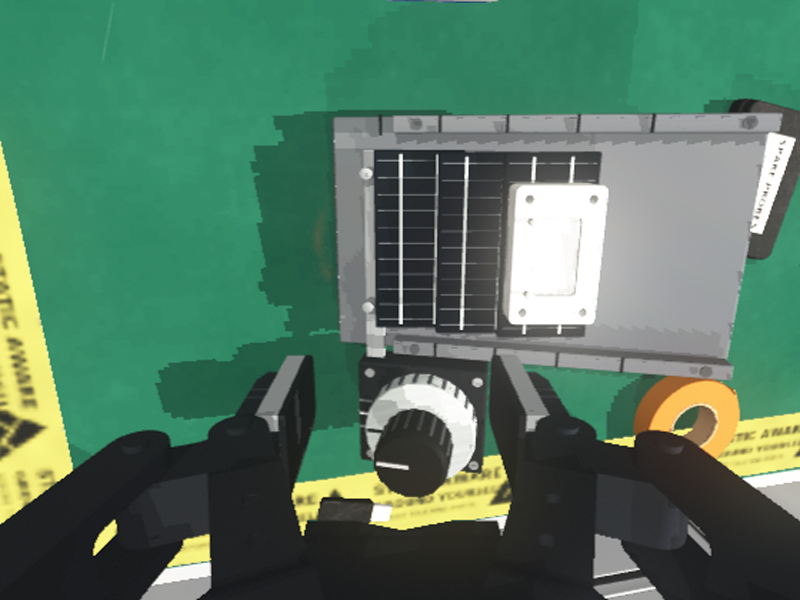

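The block's corners, at about (516,184), (608,185), (601,322) and (507,325), match the expected ones. The strips are in place and the knob and ring both meet the index, so I'm handing the job in.

```bash
python3 -c "
from h import *
print(finish_job())"
```

```text
the job is handed in; nothing more can be done
None
```

I set the knob to its index line and turned the lock ring tight, laid the three strips present as courses 1 to 3 within about 1 mm of the ticks and pins, set the block squarely on the top strip, and handed the job in at about 47 s on the robot's clock; no verdict came back.

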